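# Fill and hang the chopstick-rest cup

## Robot

A 6-joint arm with a two-finger parallel gripper is mounted at the origin on the work surface. World frame = base frame: x ahead of the robot, y to its left, z up, the work surface at z = 0. Lengths are in m, angles in degrees, forces in N, time in s.
With the tool pointing down it reaches from about 0.4 to 0.825 m from the base axis. Payload 7 kg.
Tool frame: the origin (TCP) lies at the very end of the fingers, on their centre line; the grasp point (between the pads) lies 19 mm behind it; z points along the fingers, y is the direction in which the jaws open and shut (so a half turn about z gives the same grasp; the last joint's range is limited). The gripper opens to 88 mm and grips with 3 to 60 N. Pads are 19 mm wide; open, the fingers measure 130 mm over their backs; the gripper's body (78 mm by 193 mm) begins 47 mm behind the grasp point.
Start: joints at [85.835, 20.546, 0.682, 0, -70.136, -16.507], TCP at [0.238, 0.632, 0.227] pointing down, gripper open.
Joint ranges: [-176.03, 176.03], [-82.01, 121.73], [-58.28, 71.71], [-173.87, 95.51], [-174.79, -0.11], [-173.66, 173.66]. Speed limits (degrees/s): [136.94, 136.94, 172.46, 180, 180, 180].

## Interface

Orientations are given as [roll, pitch, yaw] about the fixed x, y, z axes, in that order (R = Rz(yaw) Ry(pitch) Rx(roll)).
In Python, from plant import telemetry, optics, ctrl gives the robot as it stands.
- The arm moves only by the tool servo_tool, never from a script. Its argument "rows" is a list of rows, each a list of 3 entries, a list of its own where there are three numbers: the shift along the tool's x, y, z in m, then the turn, a rotation vector about the tool's x, y, z in units of 6 degrees (1.0 is 6 degrees), then the closure, from 0 (fully open) to 1 (shut). A call has 1 to 20 rows; each row shifts and turns the commanded pose from where the row before left it, along the tool's axes as they then stand; what a row does not reach is not made up. A row lasts 1/12 s, in which the tool goes at most 41.7 mm and 7.16 degrees, less where a joint would pass 70% of its speed; a pose out of reach is approached as far as the arm can. A call is refused whole if a number of a shift passes 0.0417 or a number of a turn 1, either way. A call with a gripper value outside its range is refused whole. The fingers move at their own pace and stop on an object; the grip force is fixed at half the most. Time passes only in rows, so rows that do not move let the fingers close. It gives the time, the measured TCP pose, the force and the opening at its end, in the units of the state.
- telemetry.get_obs(): the state, without advancing time (a new reading comes with each control period).
- optics.snapshot(name): name is "scene" or "top" or "wrist"; returns the picture (480x640x3 uint8, red, green, blue); there is no depth.
- optics.camera_info(name): a dict with "mtx" (3x3 intrinsics, pixels), "rvec" (rotation vector, rad) and "tvec" (3), from world to camera coordinates, as OpenCV has them. Camera axes: x right, y down, z forward; pixel columns grow to the right and rows downward; lengths in m; the calibration is good to about 2 mm. The wrist camera is an equidistant fisheye: a pixel r from the principal point sees the ray r / f radians off the axis. A picture is of the moment at which its call begins: read the wrist's pose just before it. camera_info takes no time and is no camera call; for the wrist camera it gives the pose at the moment of the call.
- ctrl.close_job(): hands the job in, once; it reports no verdict.
The state is a dict: "clock": time; "joint_pos": joint angles; "qvel": joint speeds; "tau": joint torques, N m; "tool_pos": TCP position; "orientation": TCP orientation; "force": force on the tool from outside, world axes, zero at the start; "moment": the same for the moment, N m; "opening": finger opening in m.
Only numpy, scipy, OpenCV 4.12 (cv2) and the standard library are available. Lean on these libraries where they do the work, as an engineer would, in place of code of your own. Each camera call takes 0.05 s, during which the arm holds its last target.

## Task

Pick both red chopstick rests out of the sloped bin and put them in the green cup while it stands on the table, leaving the white and blue ones in the bin. Then carry the cup upright, hook it over the upper bar of the steel rail stand, between the posts and with its back against the lower bar, and let go so that it hangs there still and upright with both rests inside. Do not disturb the mug, the bottle or the sauce bowl.

Things in the scene. Friction and masses are not known exactly. Their poses are not given: they have to be found in the camera images.
- bin: Fixed grey open bin, 180 (x) x 274 (y) mm: two walls along x make three compartments 86 mm wide, centred at y = -90, 0, 90 mm. Floor and walls slope as one, rising to +x (away from the robot) at 0.26 rad; walls 4 mm thick, 30 mm above the floor. Each compartment holds two rests, colours mixed, one in its low and one in its high half. Origin on the table under its centre, z vertical.
- bin_floor (a point): Centre of the top face of the bin's sloping floor (36 mm above the table); axes as bin (not sloped).
- red_lo: Red glazed chopstick rest, a small bar 46 mm (x) x 18 mm (y) x 13 mm (z), dipped to 9 mm high in the middle, about 30 g. Lies on the slope in the low, robot-side half of one of the three compartments (any), its long x axis roughly up the slope, z square to the slope. Origin: centre of its underside. To go in the cup.
- red_hi: Red glazed chopstick rest, a small bar 46 mm (x) x 18 mm (y) x 13 mm (z), dipped to 9 mm high in the middle, about 30 g. Lies on the slope in the high, far half of one of the three compartments (any), its long x axis roughly up the slope, z square to the slope. Origin: centre of its underside. To go in the cup.
- white_lo: White glazed chopstick rest, a small bar 46 mm (x) x 18 mm (y) x 13 mm (z), dipped to 9 mm high in the middle, about 30 g. Lies on the slope in the low, robot-side half of one of the three compartments (any), its long x axis roughly up the slope, z square to the slope. Origin: centre of its underside. To stay in the bin.
- white_hi: White glazed chopstick rest, a small bar 46 mm (x) x 18 mm (y) x 13 mm (z), dipped to 9 mm high in the middle, about 30 g. Lies on the slope in the high, far half of one of the three compartments (any), its long x axis roughly up the slope, z square to the slope. Origin: centre of its underside. To stay in the bin.
- blue_lo: Blue glazed chopstick rest, a small bar 46 mm (x) x 18 mm (y) x 13 mm (z), dipped to 9 mm high in the middle, about 30 g. Lies on the slope in the low, robot-side half of one of the three compartments (any), its long x axis roughly up the slope, z square to the slope. Origin: centre of its underside. To stay in the bin.
- blue_hi: Blue glazed chopstick rest, a small bar 46 mm (x) x 18 mm (y) x 13 mm (z), dipped to 9 mm high in the middle, about 30 g. Lies on the slope in the high, far half of one of the three compartments (any), its long x axis roughly up the slope, z square to the slope. Origin: centre of its underside. To stay in the bin.
- cup: Loose green open cup, 88 (x) x 64 (y) x 50 mm high, walls 3 mm, 140 g, standing. A 40 mm wide hook on its +x side rises to z = 71 mm and bends out and down, leaving a downward-open slot from x = 44 to 64 mm, its ceiling at z = 68 mm; the 3 mm outer lip reaches down to z = 48 mm. Origin: centre of its underside.
- cup_hook (a point): Point on the cup's hook: middle of the slot's ceiling (x = 54, y = 0, z = 68 mm in the cup's frame), which rests on the rail when hung; axes as cup.
- rack: Fixed steel rail stand. Upper bar (the rail): 10 mm thick, along y, axis at x = 0, z = 150 mm, free between 12 mm posts at y = +-135 mm that end at the bar. Lower bar, for the cup's back: 8 mm thick, axis at x = -6, z = 99 mm. Foot plate 12 mm high, x = -20 to 90, y = +-145 mm. Front (-x) faces the robot. Origin on the table under the upper bar's middle.
- rail (a point): Middle of the upper bar, on its axis; axes as rack.
- mug: White mug, 74 mm across, 85 mm tall, with a handle; loose bystander. Origin: centre of its underside.
- bottle: Amber sauce bottle, 58 mm across, 180 mm tall, red cap; loose bystander. Origin: centre of its underside.
- dish: Small cream sauce bowl, 90 mm across, 32 mm high; loose bystander. Origin: centre of its underside.
Not all that is in view belongs to the job. Leave any black or yellow look-alike of the red_hi alone.

How it is judged:
By the outcome, as a careful person would: the job done as asked, in the order asked, and still so for the second after the job is handed in, with the robot touching nothing.
It also fails if it takes over 61 s, if anything falls off the work surface, if the arm or the gripper's body presses on something with over 40 N, if the wrist force passes 120 N, or if a joint passes its speed limit or range.

## Working session

There is one attempt and no reset: what is moved stays moved. The work goes in short steps, Python scripts to look and compute and a tool call to move; the robot and the scene stay as the last step left them, time stands still between calls to the robot, and variables do not carry over. Pictures are saved under pics/ and viewed, and the job is handed in when it is done.

Besides the shell and the picture viewer there is one more tool, called after "Emit:" as name(argument=value, ...) on one line, values as JSON. servo_tool: Moves the arm, as the interface text tells. Its arguments: {"type":"object","properties":{"rows":{"type":"array"}},"required":["rows"]}

```bash
ls; mkdir -p pics
python3 - <<'E'
from plant import telemetry, optics, ctrl
import cv2
for n in ["scene","top","wrist"]:
    c=optics.camera_info(n); print(n,c)
    im=optics.snapshot(n); cv2.imwrite(f"pics/{n}0.png",im[:,:,::-1])
print(telemetry.get_obs())
E
```

```text
pics
scene {'mtx': array([[606.68805204,   0.        , 321.49353699],
       [  0.        , 606.68805204, 232.11205243],
       [  0.        ,   0.        ,   1.        ]]), 'rvec': array([ 2.11423581,  1.15421043, -0.49020461]), 'tvec': array([-0.29551683, -0.28957281,  1.81078931])}
top {'mtx': array([[604.6444169 ,   0.        , 318.06839873],
       [  0.        , 604.6444169 , 239.09859657],
       [  0.        ,   0.        ,   1.        ]]), 'rvec': array([ 2.14715012, -2.18969675,  0.10571335]), 'tvec': array([0.00507536, 0.60641372, 1.17923531])}
wrist {'mtx': array([[371.64829954,   0.        , 321.67105872],
       [  0.        , 371.64829954, 234.27064518],
       [  0.        ,   0.        ,   1.        ]]), 'rvec': array([-1.68167553,  2.43645124,  0.34485945]), 'tvec': array([ 0.67514278, -0.03523816,  0.38983012])}
{'clock': 0.15, 'joint_pos': array([ 8.58371180e+01,  2.05807871e+01,  6.47446845e-01, -1.34811435e-02,
       -7.01356087e+01, -1.65070473e+01]), 'qvel': array([-0.0475628 , -0.07098655,  0.12194592,  0.02528952,  0.02252865,
        0.01483136]), 'tau': array([-1.86561165e-04, -5.83278108e+01,  2.93290454e+01,  7.00114489e+00,
        8.76539882e-03, -1.09558753e-04]), 'tool_pos': array([0.2381656 , 0.63121083, 0.22586763]), 'orientation': array([ 1.79930291e+02, -7.43967814e-03, -2.06745133e+01]), 'force': array([ 0.63980634,  0.15340981, -0.51677792]), 'moment': array([-0.03012381,  0.00592221,  0.02106242]), 'opening': 0.08775741583975075}
```

View pics/scene0.png

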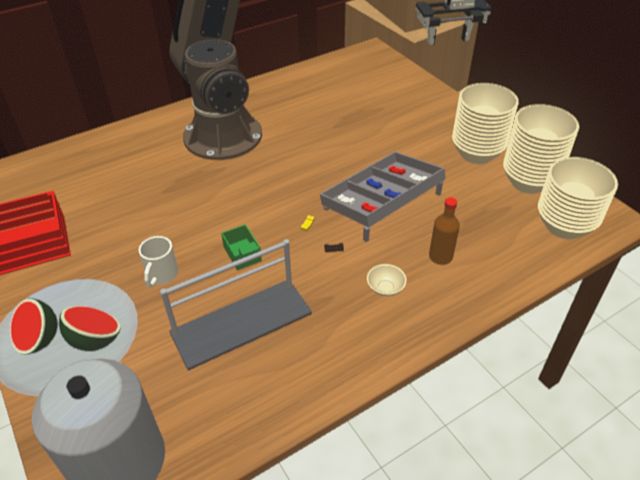

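View pics/top0.png

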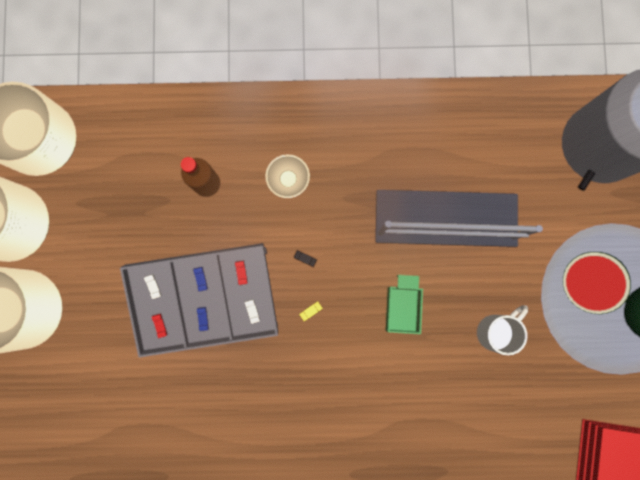

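View pics/wrist0.png

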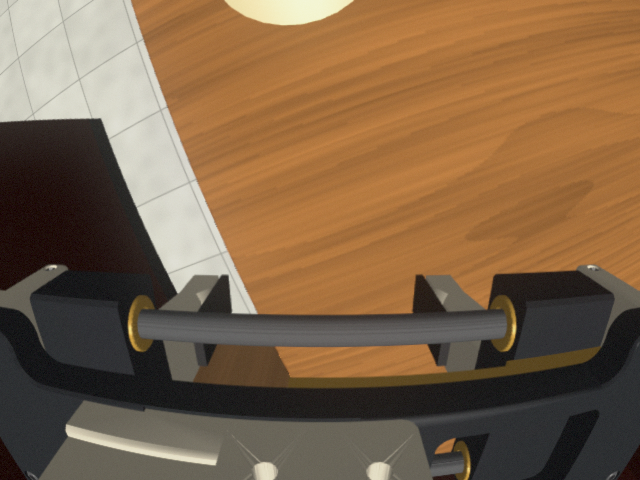

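The top view shows +x up and +y left. The bin is around (200,300), with red rests at (160,326) low and (241,273) high. The cup is at (405,310), the rail at (460,228), the mug at (505,335), the bottle at (197,175) and the bowl at (288,177). Next I'll measure them precisely.

```bash
cat > h.py <<'E'
import numpy as np, cv2
from scipy.optimize import least_squares
from plant import telemetry, optics, ctrl
CI={n:optics.camera_info(n) for n in("scene","top")}
def proj(n,P):
    c=CI[n]; return cv2.projectPoints(np.asarray(P,float).reshape(-1,3),c["rvec"],c["tvec"],c["mtx"],None)[0].reshape(-1,2)
def ray(n,uv,z):
    c=CI[n]; R=cv2.Rodrigues(c["rvec"])[0]; C=-R.T@c["tvec"]
    d=R.T@np.linalg.inv(c["mtx"])@np.array([uv[0],uv[1],1.]); return C+d*(z-C[2])/d[2]
def Rz(a): return np.array([[np.cos(a),-np.sin(a),0],[np.sin(a),np.cos(a),0],[0,0,1]])
def Ry(a): return np.array([[np.cos(a),0,np.sin(a)],[0,1,0],[-np.sin(a),0,np.cos(a)]])
E
python3 - <<'E'
import cv2
def crop(n,x0,y0,x1,y1,s,o):
    im=cv2.imread(f"pics/{n}0.png")[y0:y1,x0:x1]; im=cv2.resize(im,None,fx=s,fy=s,interpolation=cv2.INTER_CUBIC); print(im.shape);cv2.imwrite(f"pics/{o}.png",im)
crop("top",110,235,290,365,4,"ct_bin")
crop("top",360,180,560,360,3.3,"ct_rack")
crop("scene",150,220,320,370,4,"cs_rack")
crop("scene",310,145,455,245,5,"cs_bin")
E
```

```text
(520, 720, 3)
(594, 660, 3)
(600, 680, 3)
(500, 725, 3)
```

View pics/ct_bin.png

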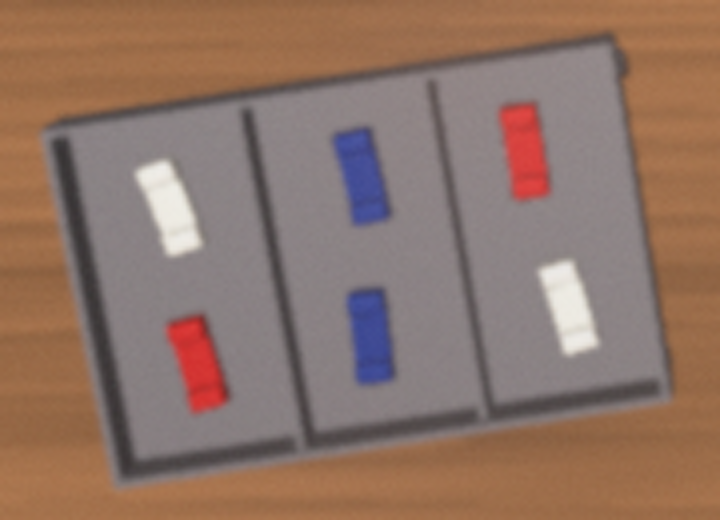

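View pics/ct_rack.png

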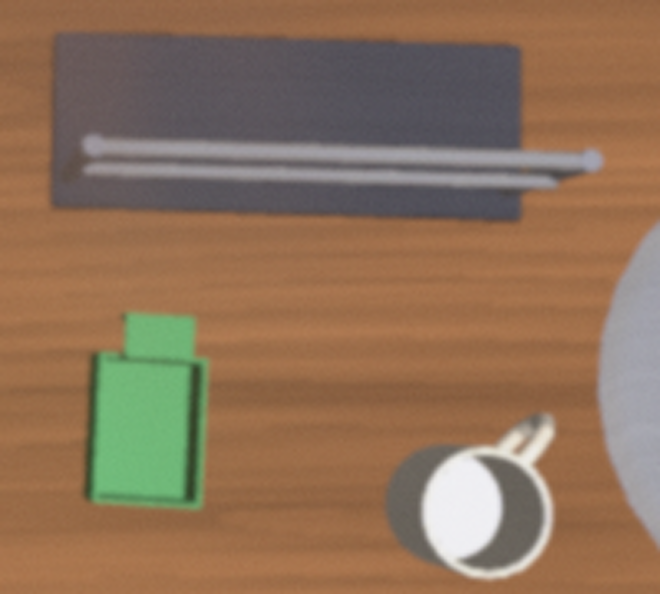

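View pics/cs_rack.png

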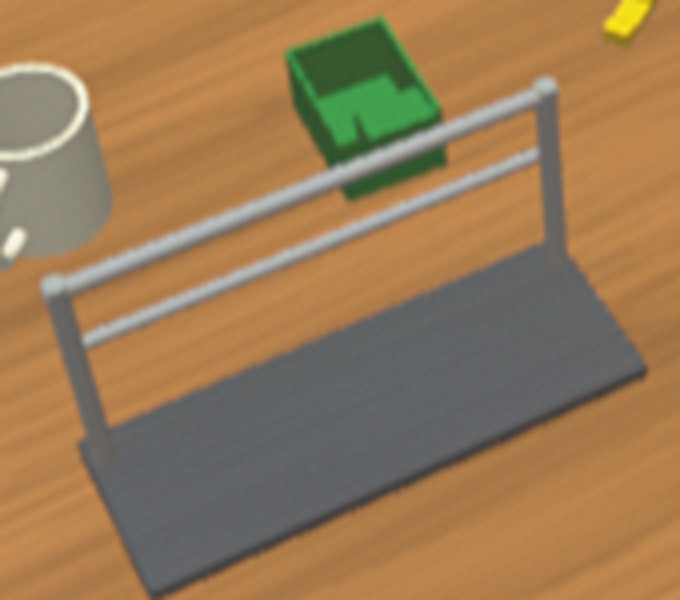

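View pics/cs_bin.png

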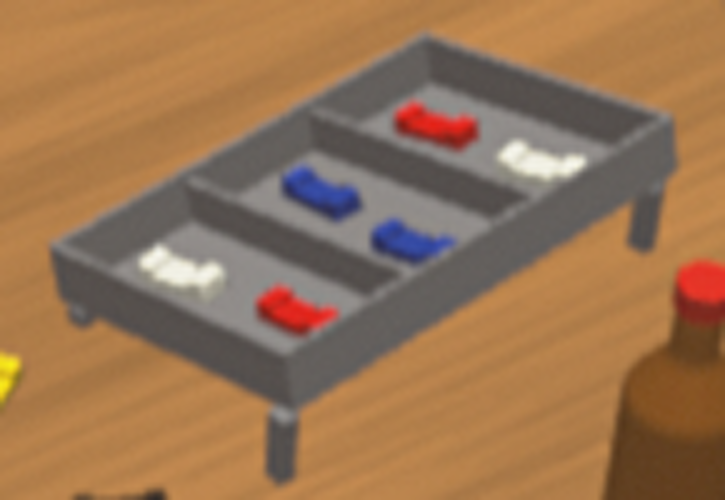

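```bash
cat > fit.py <<'E'
from h import *
def full(pts,x0,y0,s): return (np.array(pts,float)+.5)/s-.5+[x0,y0]
def fit(name,P,obs,x0,zfree=False):
    # P: dict cam-> local pts ; obs dict cam->pix
    def W(p,L): return np.asarray(L)@Rz(p[2]).T+[p[0],p[1],p[3] if zfree else 0]
    f=lambda p: np.concatenate([(proj(c,W(p,P[c]))-obs[c]).ravel() for c in P])
    r=least_squares(f,x0+([0.] if zfree else []),loss='soft_l1')
    print(name,r.x[:2].round(4),np.degrees(r.x[2]).round(2),r.x[3:], "res");print(f(r.x).reshape(-1,2).round(1).tolist()); return r.x
S=Ry(-0.26)
bl=np.array([[90,137,30],[90,-137,30],[-90,-137,30],[-90,137,30]])/1000@S.T+[0,0,.036]
b=fit("bin",{"top":bl,"scene":bl[[2,3,0,1]]},{"top":full([(46,130),(612,38),(668,395),(120,485)],110,235,4),"scene":full([(55,248),(428,38),(672,115),(290,352)],310,145,5)},[.5,.2,0.])
rk=np.array([[0,135,150],[0,-135,150],[90,145,12],[90,-145,12],[-20,-145,12],[-20,145,12]])/1000
r=fit("rack",{"top":rk,"scene":rk[[0,1,2,3,4]]},{"top":full([(93,145),(592,160),(55,33),(521,46),(521,220),(52,207)],360,180,3.3),"scene":full([(545,90),(57,288),(645,370),(152,583),(83,447)],150,220,4)},[.6,-.2,0.])
ck=np.array([[44,32,50],[44,-32,50],[-44,-32,50],[-44,32,50],[67,20,71],[67,-20,71]])/1000
fit("cup",{"top":ck,"scene":ck[[2,3,0]]},{"top":full([(93,352),(208,360),(203,508),(87,502),(125,313),(195,317)],360,180,3.3),"scene":full([(287,52),(380,19),(441,107)],150,220,4)},[.5,-.1,0.])
# rests
im={n:cv2.imread(f"pics/{n}0.png") for n in("top","scene")}
def blobs(n,roi):
    x0,y0,x1,y1=roi; a=im[n][y0:y1,x0:x1].astype(int); m=((a[...,2]>120)&(a[...,1]<90)&(a[...,0]<90)).astype(np.uint8)
    k,l,s,c=cv2.connectedComponentsWithStats(m)
    out=[]
    for i in range(1,k):
        if s[i,4]>15:
            ys,xs=np.nonzero(l==i); (cx,cy),(w,h),an=cv2.minAreaRect(np.c_[xs,ys].astype(np.float32))
            out.append((c[i]+[x0,y0],s[i,4],np.linalg.svd(np.c_[xs,ys]-c[i],full_matrices=False)[2][0]))
    return out
for n,roi in(("top",(120,240,280,360)),("scene",(315,150,445,235))):
    for c,a,d in blobs(n,roi): 
        print(n,c.round(1),a,d.round(3))
        p=None
        # intersect with plane 6mm above floor
        C=CI[n];R=cv2.Rodrigues(C["rvec"])[0];o=-R.T@C["tvec"]
        v=R.T@np.linalg.inv(C["mtx"])@np.array([*c,1])
        B=Rz(b[2])@S; nrm=B[:,2]; p0=np.array([b[0],b[1],.036])+nrm*.007
        def hit(c):
            v=R.T@np.linalg.inv(C["mtx"])@np.array([*c,1]); return o+v*((p0-o)@nrm)/(v@nrm)
        h=hit(c); e=hit(c+d*10)-h
        print("  world",h.round(4),"binlocal",((h-p0)@B).round(4),"dir deg",np.degrees(np.arctan2(*(e@B)[[1,0]])).round(1))
E
python3 fit.py
```

```text
bin [0.4965 0.2237] 8.01 [] res
[[-1.3, -0.7], [-0.2, -0.5], [1.4, 0.0], [-0.7, 0.1], [-1.4, -0.6], [-0.7, -1.4], [0.5, -0.2], [-0.7, 0.6]]
rack [ 0.6127 -0.2678] -2.77 [] res
[[-0.3, 0.5], [-1.7, 0.1], [-0.4, -0.9], [0.3, -0.9], [0.5, -0.1], [-0.5, -0.2], [-0.2, -0.1], [-0.6, 0.1], [0.9, -2.2], [-1.1, 1.8], [-2.3, -2.7]]
cup [ 0.463 -0.173] -4.56 [] res
[[1.7, -0.2], [-0.4, -0.6], [-0.8, 0.0], [1.3, -0.2], [0.1, -0.2], [-0.3, -0.2], [-1.0, -1.1], [0.5, -1.8], [-0.0, -0.7]]
top [240.8 272.2] 210 [0.163 0.987]
  world [0.5422 0.1454 0.0524] binlocal [ 0.0374 -0.0839  0.    ] dir deg 179.2
top [159.2 325.3] 225 [0.303 0.953]
  world [0.4417 0.3097 0.032 ] binlocal [-0.042   0.0928  0.    ] dir deg -174.1
scene [396.7 170.1] 95 [0.972 0.237]
  world [0.4463 0.3066 0.0331] binlocal [-0.0377  0.0891 -0.    ] dir deg 8.3
scene [367.5 207.1] 90 [0.966 0.26 ]
  world [0.5393 0.1423 0.0515] binlocal [ 0.034  -0.0866 -0.    ] dir deg 10.6
scene [440.4 222.5] 114 [0.165 0.986]
  world [0.7155 0.2185 0.1007] binlocal [ 0.2254 -0.0357  0.    ] dir deg -43.6
```

```bash
cat >> h.py <<'E'
from scipy.spatial.transform import Rotation as Ro
def pose():
    o=telemetry.get_obs(); return np.array(o["tool_pos"]),Ro.from_euler('xyz',o["orientation"],degrees=True).as_matrix(),o
def plan(p,R):
    P,C,o=pose(); rv=Ro.from_matrix(C.T@R).as_rotvec(degrees=True)/6
    print("turn(units)",rv.round(3),"then shift tool",(R.T@(p-P)).round(4),"| shift in current tool axes",(C.T@(p-P)).round(4),"TCP",P.round(4),o["orientation"].round(2),"F",o["force"].round(1),"op",round(o["opening"],4),"t",round(o["clock"],2))
def down(yaw): return Rz(np.radians(yaw))@np.diag([1.,-1,-1])
E
python3 - <<'E'
from h import *
P,R,o=pose(); c=optics.camera_info("wrist"); Rc=cv2.Rodrigues(c["rvec"])[0]; C=-Rc.T@c["tvec"]
print("cam in tool",(R.T@(C-P)).round(4)); print("cam axes in tool\n",(R.T@Rc.T).round(3))
for u,n in(((25,310),"stackmid"),((60,310),"stackR"),((75,130),"st2"),((40,70),"")): print(n,ray("top",u,.12).round(3),ray("top",u,.2).round(3))
for n,u in(("scene",(484,110)),("scene",(540,130)),("scene",(577,180))): print(ray(n,u,.12).round(3))
print(ray("scene",(444,262),0),ray("scene",(451,203),.18), ray("scene",(386,290),0),ray("scene",(155,283),0))
B=Rz(np.radians(8))@Ry(-.26)@Rz(np.radians(6)); Rt=B@np.diag([1,-1,-1]); 
p=np.array([.443,.308,.026])+B[:,2]*.10; print(p); plan(p,Rt)
E
```

```text
cam in tool [ 0.0758 -0.0008 -0.1575]
cam axes in tool
 [[-0.001 -0.96  -0.279]
 [ 1.    -0.001 -0.   ]
 [ 0.    -0.279  0.96 ]]
stackmid [0.477 0.533 0.12 ] [0.478 0.494 0.2  ]
stackR [0.476 0.469 0.12 ] [0.477 0.434 0.2  ]
st2 [0.814 0.448 0.12 ] [0.79  0.415 0.2  ]
 [0.932 0.517 0.12 ] [0.9  0.48 0.2 ]
[0.45  0.599 0.12 ]
[0.601 0.657 0.12 ]
[0.795 0.576 0.12 ]
[0.75078579 0.21666968 0.        ] [0.73864546 0.21546208 0.18      ] [0.74502201 0.04937655 0.        ] [ 0.43835419 -0.3856254   0.        ]
[0.41754213 0.30442213 0.122639  ]
turn(units) [ 0.507  2.474 -5.745] then shift tool [0.0642 0.3572 0.1337] | shift in current tool axes [0.2832 0.2423 0.1036] TCP [0.2382 0.6312 0.2259] [ 1.7993e+02 -1.0000e-02 -2.0670e+01] F [ 0.6  0.2 -0.5] op 0.0878 t 0.15
```

Emit:
servo_tool(rows=[[[0.014, 0.012, 0], [0, 0, 0], 0.6], [[0.028, 0.024, 0], [0, 0, 0], 0.65], [[0.028, 0.024, 0], [0, 0, 0], 0.65], [[0.028, 0.024, 0], [0, 0, 0], 0.65], [[0.028, 0.024, 0], [0, 0, 0], 0.65], [[0.028, 0.024, 0], [0, 0, 0], 0.65], [[0.028, 0.024, 0], [0, 0, 0], 0.65], [[0.028, 0.024, 0], [0, 0, 0], 0.65], [[0.028, 0.024, 0], [0, 0, 0], 0.65], [[0.028, 0.024, 0], [0, 0, 0], 0.65], [[0.014, 0.012, 0], [0, 0, 0], 0.65], [[0, 0, 0], [0.073, 0.353, -0.82], 0.65], [[0, 0, 0], [0.073, 0.353, -0.82], 0.65], [[0, 0, 0], [0.073, 0.353, -0.82], 0.65], [[0, 0, 0], [0.073, 0.353, -0.82], 0.65], [[0, 0, 0], [0.073, 0.353, -0.82], 0.65], [[0, 0, 0], [0.073, 0.353, -0.82], 0.65], [[0, 0, 0], [0.073, 0.353, -0.82], 0.65], [[0, 0, 0], [0, 0, 0], 0.65], [[0, 0, 0], [0, 0, 0], 0.65]])

```text
clock: 1.82
tool_pos: [0.415, 0.3077, 0.2265]
orientation: [178.5, -14.8, 14.1]
force: [-0.5, 0.2, -0.0]
opening: 0.0309
```

```bash
cat >> h.py <<'E'
def wsnap(name):
    c=optics.camera_info("wrist"); im=optics.snapshot("wrist"); cv2.imwrite(f"pics/{name}.png",im[:,:,::-1]); np.savez(f"pics/{name}.npz",**c,im=im); return c,im
def wproj(c,P):
    R=cv2.Rodrigues(c["rvec"])[0]; X=np.asarray(P).reshape(-1,3)@R.T+c["tvec"]
    th=np.arctan2(np.hypot(X[:,0],X[:,1]),X[:,2]); ph=np.arctan2(X[:,1],X[:,0]); f=c["mtx"][0,0]
    return np.c_[c["mtx"][0,2]+f*th*np.cos(ph),c["mtx"][1,2]+f*th*np.sin(ph)]
def wray(c,uv):
    uv=np.asarray(uv,float); d=uv-c["mtx"][:2,2]; r=np.hypot(*d); th=r/c["mtx"][0,0]
    v=np.array([*(d/r*np.sin(th)),np.cos(th)]); R=cv2.Rodrigues(c["rvec"])[0]; return -R.T@c["tvec"],R.T@v
E
python3 - <<'E'
from h import *
wsnap("w1")
B=Rz(np.radians(8))@Ry(-.26)@Rz(np.radians(6)); Rt=B@np.diag([1,-1,-1]); 
plan(np.array([.443,.308,.026])+B[:,2]*.10,Rt)
E
```

```text
turn(units) [-0.015  0.004 -0.029] then shift tool [-0.0255  0.0013  0.101 ] | shift in current tool axes [-0.0255  0.0016  0.101 ] TCP [0.4154 0.3081 0.2268] [178.55 -14.8   14.02] F [-0.3  0.8 -0.1] op 0.0305 t 1.87
```

View pics/w1.png

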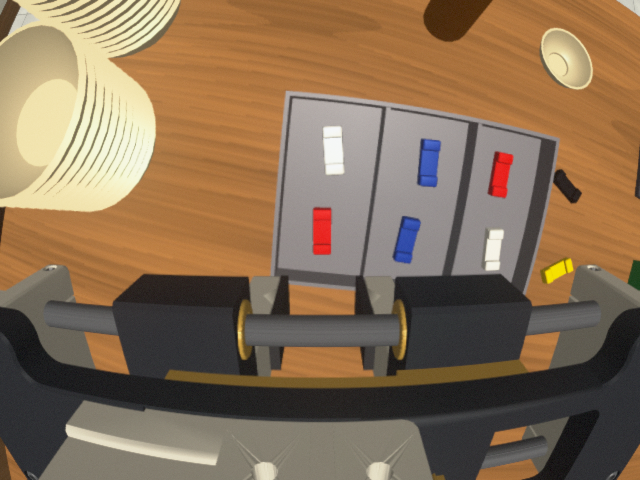

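The wrist view shows the whole bin, with red_lo at (322,231) and red_hi at (502,174). The bin corners are at (288,93), (556,140) and (275,281). I'll use these to refine both rests.

```bash
cat > fitw.py <<'E'
from h import *
import sys
def redfit(name,b=(.4965,.2237,np.radians(8.0)),hgt=.007):
    d=np.load(f"pics/{name}.npz"); c={k:d[k] for k in("mtx","rvec","tvec")}; a=d["im"].astype(int)
    m=((a[...,0]>110)&(a[...,1]<80)&(a[...,2]<80)).astype(np.uint8)
    k,l,s,ce=cv2.connectedComponentsWithStats(m)
    B=Rz(b[2])@Ry(-.26); n=B[:,2]; p0=np.array([b[0],b[1],.036])+n*hgt
    for i in range(1,k):
        if s[i,4]<100: continue
        ys,xs=np.nonzero(l==i)
        L=[]
        for u,v in zip(xs,ys):
            o,r=wray(c,(u,v)); L.append(o+r*((p0-o)@n)/(r@n))
        L=np.array(L); q=(L-p0)@B; (cx,cy),(w,h),an=cv2.minAreaRect((q[:,:2]*1000).astype(np.float32))
        v=np.linalg.svd(q[:,:2]-q[:,:2].mean(0),full_matrices=False)[2][0]; v*=np.sign(v[0])
        print(ce[i].round(1),"world",L.mean(0).round(4),"local",q.mean(0)[:2].round(4),"deg",np.degrees(np.arctan2(v[1],v[0])).round(1),"size",round(w),round(h))
if __name__=="__main__":
    redfit(sys.argv[1])
    d=np.load(f"pics/{sys.argv[1]}.npz"); c={k:d[k] for k in("mtx","rvec","tvec")}
    bl=np.array([[90,137,30],[90,-137,30],[-90,137,30]])/1000@Ry(-.26).T+[0,0,.036]
    obs=np.array([(288,93),(556,140),(275,281)])
    f=lambda p:(wproj(c,bl@Rz(p[2]).T+[p[0],p[1],0])-obs).ravel()
    r=least_squares(f,[.4965,.2237,.14]); print(r.x,np.degrees(r.x[2]),r.fun.round(1))
E
python3 fitw.py w1
```

```text
[500.8 174.4] world [0.5433 0.1452 0.0527] local [ 0.0385 -0.0843] deg -0.4 size 46 22
[321.5 230.8] world [0.4429 0.3101 0.0323] local [-0.0406  0.093 ] deg 5.9 size 48 17
[0.49490472 0.22242654 0.1396343 ] 8.000456168099975 [-0.7 -1.3  5.4 -1.9 -2.9  2.7]
```

Run:
```python
from h import *
B=Rz(np.radians(8))@Ry(-.26)@Rz(np.radians(6)); Rt=B@np.diag([1,-1,-1])
p=np.array([.4428,.3100,.0323])-B[:,2]*.0045; print(p); plan(p,Rt)
```

```text
[0.4439456  0.310161   0.02795125]
turn(units) [-0.015  0.004 -0.029] then shift tool [-0.0236 -0.0005  0.1995] | shift in current tool axes [-2.350e-02 -1.000e-04  1.995e-01] TCP [0.4154 0.3081 0.2268] [178.55 -14.8   14.02] F [-0.3  0.8 -0.1] op 0.0305 t 1.87
```

Emit:
servo_tool(rows=[[[-0.004, 0, 0.015], [0, 0, -0.03], 0.69], [[-0.005, 0, 0.03], [0, 0, 0], 0.69], [[-0.005, 0, 0.03], [0, 0, 0], 0.69], [[-0.005, 0, 0.03], [0, 0, 0], 0.69], [[-0.005, 0, 0.03], [0, 0, 0], 0.69], [[0, 0, 0.015], [0, 0, 0], 0.69], [[0, 0, 0], [0, 0, 0], 0.69], [[0, 0, 0], [0, 0, 0], 0.69]])

```text
clock: 2.53
tool_pos: [0.4319, 0.3074, 0.0749]
orientation: [178.3, -14.8, 14.2]
force: [-0.2, -0.3, 0.6]
opening: 0.0272
```

```bash
python3 - <<'E'
from h import *
wsnap("w2")
B=Rz(np.radians(8))@Ry(-.26)@Rz(np.radians(6)); Rt=B@np.diag([1,-1,-1])
p=np.array([.4428,.3100,.0323])-B[:,2]*.0045; print(p); plan(p,Rt)
E
python3 fitw.py w2|head -3
```

```text
[0.4439456  0.310161   0.02795125]
turn(units) [-0.008 -0.005  0.005] then shift tool [-0.0008 -0.0003  0.0496] | shift in current tool axes [-0.0008 -0.0002  0.0496] TCP [0.4321 0.3083 0.076 ] [178.45 -14.84  14.24] F [-0.7  0.3  0.2] op 0.0273 t 2.58
[598.3 172.1] world [0.5437 0.1441 0.0527] local [ 0.0388 -0.0853] deg 0.1 size 47 23
[320.5 261.6] world [0.4436 0.3101 0.0325] local [-0.0399  0.093 ] deg 5.8 size 48 18
[0.49685562 0.21661929 0.18452127] 10.572289827549659 [-25.8 -67.8 120.7 -27.1 -20.2  80.1]
```

View pics/w2.png

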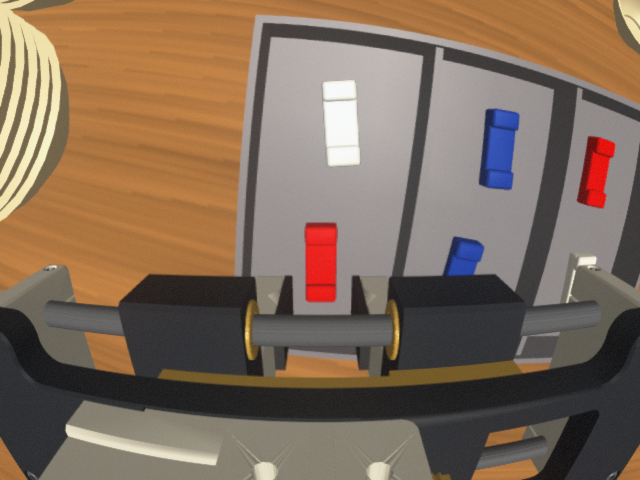

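red_lo at (321,262) is centred between the fingers at (280,320) and (365,320). I'll descend and grip.

Emit:
servo_tool(rows=[[[0, 0, 0.01], [0, 0, 0], 0.69], [[0, 0, 0.015], [0, 0, 0], 0.69], [[0, 0, 0.012], [0, 0, 0], 0.69], [[0, 0, 0.008], [0, 0, 0], 0.69], [[0, 0, 0.004], [0, 0, 0], 0.69], [[0, 0, 0], [0, 0, 0], 0.69], [[0, 0, 0], [0, 0, 0], 1], [[0, 0, 0], [0, 0, 0], 1], [[0, 0, 0], [0, 0, 0], 1], [[0, 0, 0], [0, 0, 0], 1]])

```text
clock: 3.42
tool_pos: [0.4445, 0.3107, 0.0296]
orientation: [178.5, -15.0, 14.3]
force: [0.9, -1.7, 7.3]
opening: 0.0176
```

Emit:
servo_tool(rows=[[[0, 0, -0.01], [0, 0, 0], 1], [[0, 0, -0.02], [0, 0, 0], 1], [[0, 0, -0.03], [0, 0, 0], 1], [[0, 0, -0.03], [0, 0, 0], 1], [[0, 0, -0.03], [0, 0, 0], 1], [[0, 0, -0.025], [0, 0, 0], 1], [[0, 0, -0.01], [0, 0, 0], 1], [[0, 0, 0], [0, 0, 0], 1]])

```text
clock: 4.08
tool_pos: [0.404, 0.3061, 0.1812]
orientation: [178.8, -15.0, 14.4]
force: [-1.4, 1.2, -0.7]
opening: 0.0174
```

Run:
```python
from h import *
wsnap("w3")
plan(np.array([.463,-.173,.2]),down(-94.6))
```

```text
turn(units) [-2.213 -1.896 18.014] then shift tool [ 0.472  -0.0973 -0.0206] | shift in current tool axes [-0.054   0.4787 -0.0246] TCP [0.4039 0.3053 0.1794] [178.67 -14.93  14.36] F [ 0.2 -0.  -0.4] op 0.0171 t 4.13
```

View pics/w3.png

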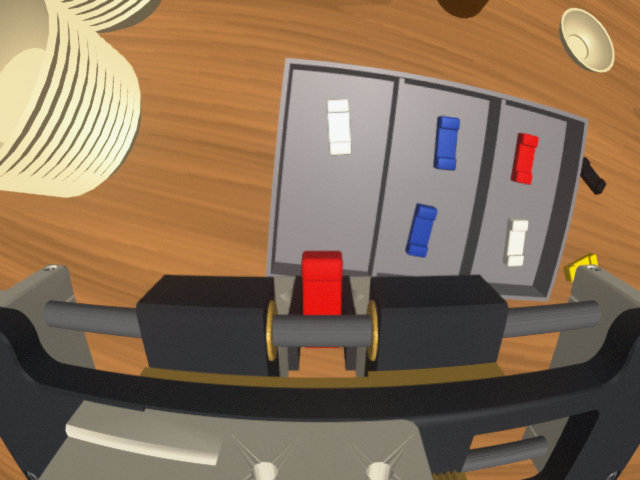

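red_lo is held (red block at (322,285)) and the other five rests are undisturbed. Now I'll turn towards the cup.

Emit:
servo_tool(rows=[[[0, 0, 0], [-0.12, -0.1, 0.97], 1], [[0, 0, 0], [-0.12, -0.1, 0.97], 1], [[0, 0, 0], [-0.12, -0.1, 0.97], 1], [[0, 0, 0], [-0.12, -0.1, 0.97], 1], [[0, 0, 0], [-0.12, -0.1, 0.97], 1], [[0, 0, 0], [-0.12, -0.1, 0.97], 1], [[0, 0, 0], [-0.12, -0.1, 0.97], 1], [[0, 0, 0], [-0.12, -0.1, 0.97], 1], [[0, 0, 0], [-0.12, -0.1, 0.97], 1], [[0, 0, 0], [-0.12, -0.1, 0.97], 1], [[0, 0, 0], [-0.12, -0.1, 0.97], 1], [[0, 0, 0], [-0.12, -0.1, 0.97], 1], [[0, 0, 0], [-0.12, -0.1, 0.97], 1], [[0, 0, 0], [-0.12, -0.1, 0.97], 1], [[0, 0, 0], [-0.12, -0.1, 0.97], 1], [[0, 0, 0], [-0.12, -0.1, 0.97], 1], [[0, 0, 0], [-0.12, -0.1, 0.97], 1], [[0, 0, 0], [-0.12, -0.1, 0.97], 1], [[0, 0, 0], [0, 0, 0.5], 1]])

```text
clock: 5.72
tool_pos: [0.4041, 0.3035, 0.1763]
orientation: [-179.6, -0.8, -94.7]
force: [-0.3, -0.2, 0.1]
opening: 0.0175
```

Run:
```python
from h import *
plan(np.array([.463,-.173,.2]),down(-94.6))
```

```text
turn(units) [-0.063 -0.135 -0.024] then shift tool [ 0.4702 -0.097  -0.0237] | shift in current tool axes [ 0.4702 -0.0983 -0.0164] TCP [0.4041 0.3035 0.1763] [-179.62   -0.81  -94.75] F [-0.3 -0.2  0.1] op 0.0175 t 5.72
```

Emit:
servo_tool(rows=[[[0.015, -0.003, -0.001], [-0.06, -0.135, -0.02], 1], [[0.03, -0.006, -0.002], [0, 0, 0], 1], [[0.035, -0.007, -0.002], [0, 0, 0], 1], [[0.035, -0.007, -0.002], [0, 0, 0], 1], [[0.035, -0.007, -0.002], [0, 0, 0], 1], [[0.035, -0.007, -0.002], [0, 0, 0], 1], [[0.035, -0.007, -0.002], [0, 0, 0], 1], [[0.035, -0.007, -0.002], [0, 0, 0], 1], [[0.035, -0.007, -0.002], [0, 0, 0], 1], [[0.035, -0.007, -0.002], [0, 0, 0], 1], [[0.035, -0.007, -0.002], [0, 0, 0], 1], [[0.035, -0.007, -0.002], [0, 0, 0], 1], [[0.035, -0.007, -0.002], [0, 0, 0], 1], [[0.025, -0.007, -0.001], [0, 0, 0], 1], [[0.015, -0.004, -0.001], [0, 0, 0], 1], [[0, 0, 0], [0, 0, 0], 1], [[0, 0, 0], [0, 0, 0], 1]])

```text
clock: 7.13
tool_pos: [0.4653, -0.1726, 0.2031]
orientation: [180.0, 0.1, -94.4]
force: [-0.8, -0.6, 0.1]
opening: 0.0174
```

Run:
```python
from h import *
c,im=wsnap("w4")
plan(np.array([.463,-.173,.2]),down(-94.6))
ck=np.array([[44,32,50],[44,-32,50],[-44,-32,50],[-44,32,50],[67,20,71],[67,-20,71]])/1000
print(wproj(c,ck@Rz(np.radians(-4.56)).T+[.463,-.173,0]).round(0).tolist())
rk=np.array([[0,135,150],[0,-135,150]])/1000
print(wproj(c,rk@Rz(np.radians(-2.77)).T+[.6127,-.2678,0]).round(0).tolist())
```

```text
turn(units) [-0.002  0.014  0.045] then shift tool [0.0013 0.0023 0.0034] | shift in current tool axes [0.0013 0.0023 0.0034] TCP [ 0.4654 -0.1719  0.2034] [-1.7999e+02  8.0000e-02 -9.4330e+01] F [ 0.1 -0.4 -0.3] op 0.0175 t 7.18
[[276.0, 251.0], [273.0, 179.0], [377.0, 180.0], [375.0, 251.0], [245.0, 246.0], [242.0, 198.0]]
[[116.0, 320.0], [89.0, -56.0]]
```

View pics/w4.png

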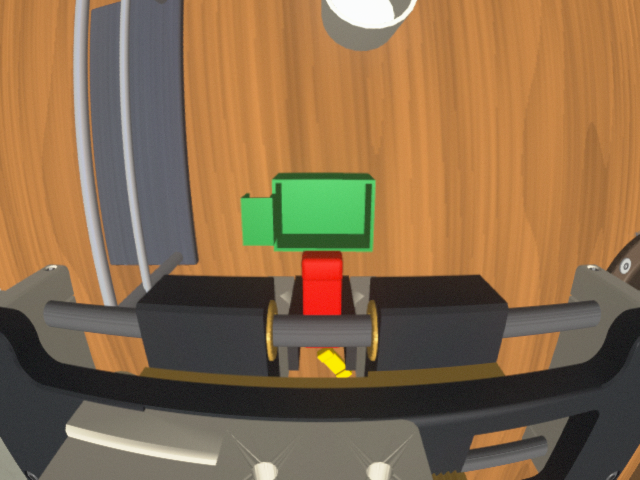

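Run:
```python
import cv2
im=cv2.imread("pics/w4.png")[160:265,230:390]; cv2.imwrite("pics/w4z.png",cv2.resize(im,None,fx=5,fy=5,interpolation=cv2.INTER_CUBIC))
```

```text
(no output)
```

View pics/w4z.png

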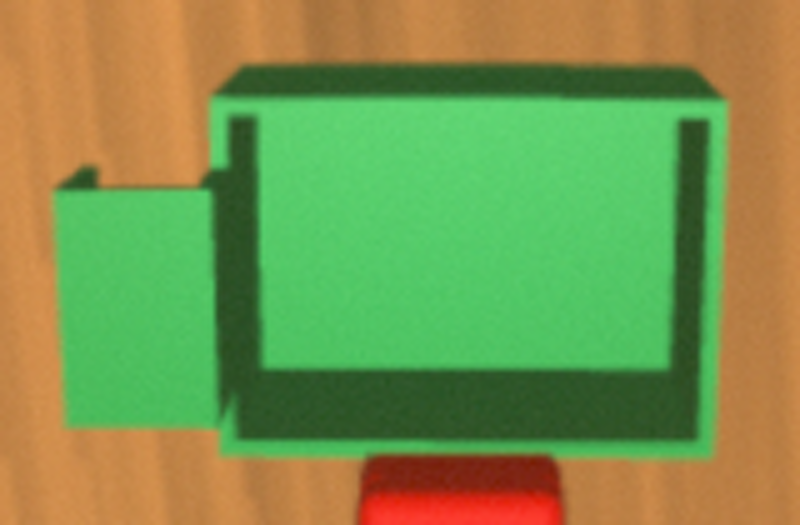

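Run:
```python
from h import *
d=np.load("pics/w4.npz"); c={k:d[k] for k in("mtx","rvec","tvec")}
ck=np.array([[44,32,50],[44,-32,50],[-44,-32,50],[-44,32,50],[67,20,71],[67,-20,71]])/1000
obs=np.array([(220,455),(210,95),(727,100),(715,458),(66,430),(55,190)])/5+[229.6,159.6]
f=lambda p:(wproj(c,ck@Rz(p[2]).T+[p[0],p[1],0])-obs).ravel()
r=least_squares(f,[.463,-.173,-.08]); print(r.x,np.degrees(r.x[2]),r.fun.round(1))
plan(np.array([r.x[0],r.x[1],.035]),down(np.degrees(r.x[2])-90))
```

```text
[ 0.46462196 -0.17333299 -0.08220231] -4.7098453834402605 [-0.   0.3 -0.1  0.4  0.5 -0.2  0.1  0.  -0.1 -0.5 -0.4  0.1]
turn(units) [-0.002  0.014  0.064] then shift tool [0.0015 0.0007 0.1684] | shift in current tool axes [0.0017 0.0007 0.1684] TCP [ 0.4654 -0.1719  0.2034] [-1.7999e+02  8.0000e-02 -9.4330e+01] F [ 0.1 -0.4 -0.3] op 0.0175 t 7.18
```

Emit:
servo_tool(rows=[[[0.001, 0, 0.01], [0, 0, 0.06], 1], [[0.0005, 0.0007, 0.02], [0, 0, 0], 1], [[0, 0, 0.03], [0, 0, 0], 1], [[0, 0, 0.03], [0, 0, 0], 1], [[0, 0, 0.03], [0, 0, 0], 1], [[0, 0, 0.02], [0, 0, 0], 1], [[0, 0, 0.02], [0, 0, 0], 1], [[0, 0, 0.015], [0, 0, 0], 1], [[0, 0, 0.007], [0, 0, 0], 1], [[0, 0, 0], [0, 0, 0], 1], [[0, 0, 0], [0, 0, 0], 1], [[0, 0, 0], [0, 0, 0], 0.69], [[0, 0, 0], [0, 0, 0], 0.69], [[0, 0, 0], [0, 0, 0], 0.69], [[0, 0, 0], [0, 0, 0], 0.69]])

```text
clock: 8.43
tool_pos: [0.4663, -0.1731, 0.0236]
orientation: [-179.8, 0.1, -94.6]
force: [0.8, 0.4, 0.7]
opening: 0.027
```

Emit:
servo_tool(rows=[[[0, 0, -0.01], [0, 0, 0], 0.69], [[0, 0, -0.02], [0, 0, 0], 0.69], [[0, 0, -0.03], [0, 0, 0], 0.69], [[0, 0, -0.035], [0, 0, 0], 0.69], [[0, 0, -0.035], [0, 0, 0], 0.69], [[0, 0, -0.035], [0, 0, 0], 0.69], [[0, 0, -0.02], [0, 0, 0], 0.69], [[0, 0, 0], [0, 0, 0], 0.69]])

```text
clock: 9.1
tool_pos: [0.4678, -0.1739, 0.2136]
orientation: [-179.3, 0.1, -94.6]
force: [0.0, 0.4, -0.6]
opening: 0.027
```

Run:
```python
from h import *
c,im=wsnap("w5")
b=np.array([.5433,.1449,.0526])
B=Rz(np.radians(8))@Ry(-.26)@Rz(np.radians(-.3)); Rt=B@np.diag([1,-1,-1])
print((b-B[:,2]*.0045)); plan(b+B[:,2]*.12,Rt)
```

```text
[0.5444456  0.145061   0.04825125]
turn(units) [  2.15    1.708 -16.95 ] then shift tool [ 0.0738 -0.305   0.0639] | shift in current tool axes [-0.3167 -0.0203  0.0431] TCP [ 0.4667 -0.1735  0.2109] [-1.7949e+02  9.0000e-02 -9.4610e+01] F [ 0.3 -0.3 -0.2] op 0.0273 t 9.15
```

View pics/w5.png

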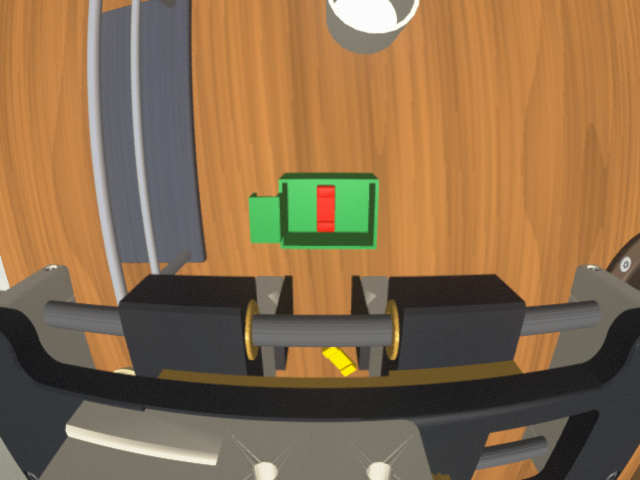

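red_lo lies in the middle of the cup at (326,209). Now for red_hi.

Emit:
servo_tool(rows=[[[-0.015, -0.001, 0], [0, 0, 0], 0.69], [[-0.03, -0.002, 0], [0, 0, 0], 0.69], [[-0.035, -0.002, 0], [0, 0, 0], 0.69], [[-0.035, -0.002, 0], [0, 0, 0], 0.69], [[-0.035, -0.002, 0], [0, 0, 0], 0.69], [[-0.035, -0.002, 0], [0, 0, 0], 0.69], [[-0.035, -0.002, 0], [0, 0, 0], 0.69], [[-0.035, -0.002, 0], [0, 0, 0], 0.69], [[-0.035, -0.002, 0], [0, 0, 0], 0.69], [[-0.02, -0.002, 0], [0, 0, 0], 0.69], [[-0.007, -0.001, 0], [0, 0, 0], 0.69]])

```text
clock: 10.07
tool_pos: [0.5106, 0.1436, 0.2072]
orientation: [-179.9, 0.0, -94.5]
force: [-0.5, -0.4, -0.3]
opening: 0.0273
```

Emit:
servo_tool(rows=[[[0, 0, 0], [0.12, 0.095, -0.942], 0.69], [[0, 0, 0], [0.12, 0.095, -0.942], 0.69], [[0, 0, 0], [0.12, 0.095, -0.942], 0.69], [[0, 0, 0], [0.12, 0.095, -0.942], 0.69], [[0, 0, 0], [0.12, 0.095, -0.942], 0.69], [[0, 0, 0], [0.12, 0.095, -0.942], 0.69], [[0, 0, 0], [0.12, 0.095, -0.942], 0.69], [[0, 0, 0], [0.12, 0.095, -0.942], 0.69], [[0, 0, 0], [0.12, 0.095, -0.942], 0.69], [[0, 0, 0], [0.12, 0.095, -0.942], 0.69], [[0, 0, 0], [0.12, 0.095, -0.942], 0.69], [[0, 0, 0], [0.12, 0.095, -0.942], 0.69], [[0, 0, 0], [0.12, 0.095, -0.942], 0.69], [[0, 0, 0], [0.12, 0.095, -0.942], 0.69], [[0, 0, 0], [0.12, 0.095, -0.942], 0.69], [[0, 0, 0], [0.12, 0.095, -0.942], 0.69], [[0, 0, 0], [0.12, 0.095, -0.942], 0.69], [[0, 0, 0], [0.12, 0.095, -0.942], 0.69], [[0, 0, 0], [0, 0, 0], 0.69], [[0, 0, 0], [0, 0, 0], 0.69]])

```text
clock: 11.73
tool_pos: [0.5103, 0.1401, 0.2079]
orientation: [-179.8, -14.5, 7.5]
force: [0.6, -0.1, 0.3]
opening: 0.0271
```

```bash
python3 - <<'E'
from h import *
c,im=wsnap("w6")
b=np.array([.5433,.1449,.0526])
B=Rz(np.radians(8))@Ry(-.26)@Rz(np.radians(-.3)); Rt=B@np.diag([1,-1,-1])
plan(b-B[:,2]*.0045,Rt)
E
python3 fitw.py w6|head -1
```

```text
turn(units) [-0.007  0.057 -0.034] then shift tool [-0.008   0.0002  0.1632] | shift in current tool axes [-0.007   0.0003  0.1633] TCP [0.5105 0.1404 0.208 ] [-179.82  -14.55    7.48] F [0.4 0.6 0.7] op 0.0272 t 11.78
[257.7   6.1] world [0.7212 0.2234 0.1024] local [ 0.232  -0.0316] deg 85.3 size 51 15
```

View pics/w6.png

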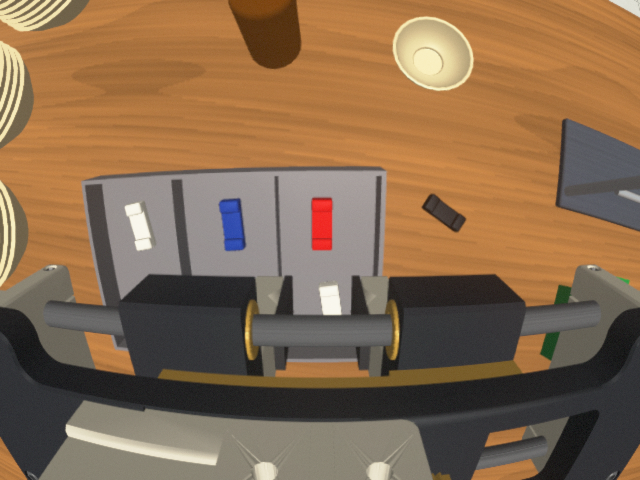

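red_hi at (322,224) is lined up between the fingers. I'll descend most of the way, then check.

Emit:
servo_tool(rows=[[[-0.003, 0, 0.015], [0, 0.05, -0.03], 0.71], [[-0.003, 0, 0.03], [0, 0, 0], 0.71], [[-0.002, 0, 0.03], [0, 0, 0], 0.71], [[0, 0, 0.03], [0, 0, 0], 0.71], [[0, 0, 0.015], [0, 0, 0], 0.71], [[0, 0, 0], [0, 0, 0], 0.71], [[0, 0, 0], [0, 0, 0], 0.71]])

```text
clock: 12.37
tool_pos: [0.5331, 0.1438, 0.0894]
orientation: [-180.0, -14.7, 7.8]
force: [0.0, 0.2, 0.3]
opening: 0.0256
```

```bash
python3 - <<'E'
from h import *
c,im=wsnap("w7")
b=np.array([.5433,.1449,.0526])
B=Rz(np.radians(8))@Ry(-.26)@Rz(np.radians(-.3)); Rt=B@np.diag([1,-1,-1])
plan(b-B[:,2]*.0045,Rt)
E
python3 fitw.py w7|head -3
```

```text
turn(units) [-0.008  0.005  0.021] then shift tool [-0.0005  0.0009  0.0437] | shift in current tool axes [-0.0005  0.0009  0.0437] TCP [0.5337 0.1444 0.0906] [-179.91  -14.87    7.82] F [-0.3  0.4  1.2] op 0.0256 t 12.42
[322.1 263.5] world [0.5444 0.1456 0.053 ] local [ 0.0397 -0.084 ] deg -0.6 size 18 48
[0.58851825 0.05074375 0.06926221] 3.968432301069477 [-27.6 -56.7 111.1 -24.8 -22.2  67.6]
```

View pics/w7.png

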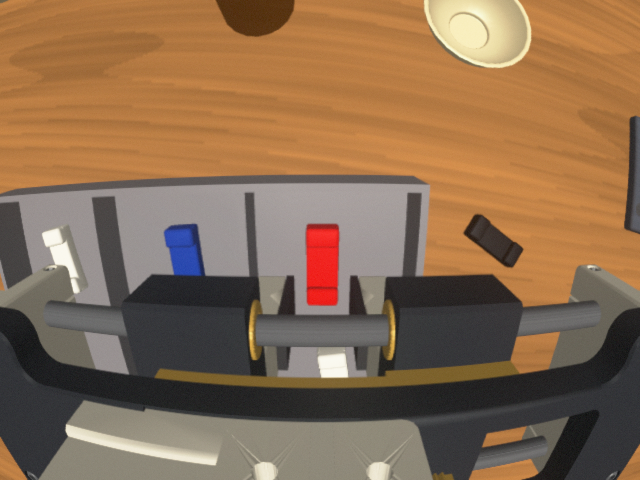

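Emit:
servo_tool(rows=[[[0, 0, 0.01], [0, 0, 0], 0.71], [[0, 0, 0.012], [0, 0, 0], 0.71], [[0, 0, 0.01], [0, 0, 0], 0.71], [[0, 0, 0.007], [0, 0, 0], 0.71], [[0, 0, 0.003], [0, 0, 0], 0.71], [[0, 0, 0], [0, 0, 0], 0.71], [[0, 0, 0], [0, 0, 0], 1], [[0, 0, 0], [0, 0, 0], 1], [[0, 0, 0], [0, 0, 0], 1], [[0, 0, 0], [0, 0, 0], 1]])

```text
clock: 13.25
tool_pos: [0.5446, 0.1464, 0.0508]
orientation: [-179.8, -15.0, 7.9]
force: [-2.4, -1.6, 7.7]
opening: 0.0172
```

Emit:
servo_tool(rows=[[[0, 0, -0.01], [0, 0, 0], 1], [[0, 0, -0.02], [0, 0, 0], 1], [[0, 0, -0.03], [0, 0, 0], 1], [[0, 0, -0.03], [0, 0, 0], 1], [[0, 0, -0.03], [0, 0, 0], 1], [[0, 0, -0.02], [0, 0, 0], 1], [[0, 0, 0], [0, 0, 0], 1], [[0, 0, 0], [0, 0, 0], 1]])

```text
clock: 13.92
tool_pos: [0.5088, 0.1415, 0.1866]
orientation: [-179.7, -15.1, 7.9]
force: [-0.0, -0.1, -1.3]
opening: 0.0173
```

Run:
```python
from h import *
c,im=wsnap("w8")
plan(np.array([.4646,-.1733,.2]),down(-94.7))
```

```text
turn(units) [-2.247 -1.758 16.992] then shift tool [ 0.3168  0.0178 -0.0148] | shift in current tool axes [-0.0797  0.3052 -0.0375] TCP [0.5083 0.1409 0.1852] [-179.82  -14.93    7.88] F [-0.1 -0.3 -0.6] op 0.0169 t 13.97
```

View pics/w8.png

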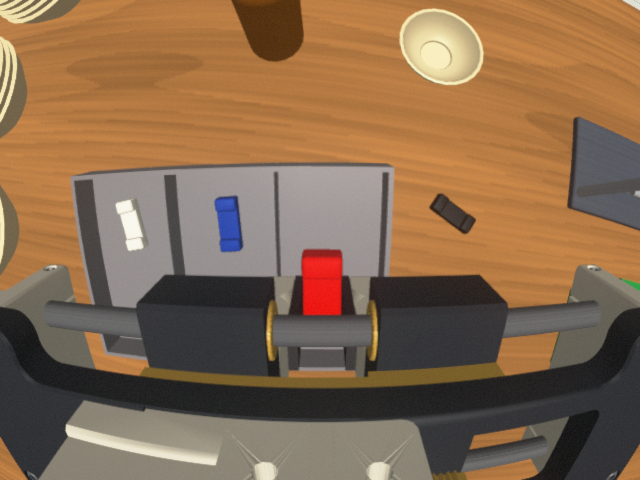

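red_hi is held at (322,285). I'll turn back towards the cup.

Emit:
servo_tool(rows=[[[0, 0, 0], [-0.125, -0.098, 0.944], 1], [[0, 0, 0], [-0.125, -0.098, 0.944], 1], [[0, 0, 0], [-0.125, -0.098, 0.944], 1], [[0, 0, 0], [-0.125, -0.098, 0.944], 1], [[0, 0, 0], [-0.125, -0.098, 0.944], 1], [[0, 0, 0], [-0.125, -0.098, 0.944], 1], [[0, 0, 0], [-0.125, -0.098, 0.944], 1], [[0, 0, 0], [-0.125, -0.098, 0.944], 1], [[0, 0, 0], [-0.125, -0.098, 0.944], 1], [[0, 0, 0], [-0.125, -0.098, 0.944], 1], [[0, 0, 0], [-0.125, -0.098, 0.944], 1], [[0, 0, 0], [-0.125, -0.098, 0.944], 1], [[0, 0, 0], [-0.125, -0.098, 0.944], 1], [[0, 0, 0], [-0.125, -0.098, 0.944], 1], [[0, 0, 0], [-0.125, -0.098, 0.944], 1], [[0, 0, 0], [-0.125, -0.098, 0.944], 1], [[0, 0, 0], [-0.125, -0.098, 0.944], 1], [[0, 0, 0], [-0.125, -0.098, 0.944], 1], [[0, 0, 0], [0, 0, 0], 1]])

```text
clock: 15.55
tool_pos: [0.5084, 0.1403, 0.1831]
orientation: [179.8, -0.1, -95.0]
force: [0.5, 0.0, 0.2]
opening: 0.0175
```

Emit:
servo_tool(rows=[[[0.015, 0.001, -0.001], [0, 0, 0], 1], [[0.03, 0.002, -0.002], [0, 0, 0], 1], [[0.035, 0.002, -0.002], [0, 0, 0], 1], [[0.035, 0.002, -0.002], [0, 0, 0], 1], [[0.035, 0.002, -0.002], [0, 0, 0], 1], [[0.035, 0.002, -0.002], [0, 0, 0], 1], [[0.035, 0.002, -0.002], [0, 0, 0], 1], [[0.035, 0.002, -0.001], [0, 0, 0], 1], [[0.03, 0.001, 0], [0, 0, 0], 1], [[0.02, 0.001, 0], [0, 0, 0], 1], [[0.01, 0, 0], [0, 0, 0], 1], [[0, 0, 0], [0, 0, 0], 1], [[0, 0, 0], [0, 0, 0], 1]])

```text
clock: 16.63
tool_pos: [0.4653, -0.172, 0.1987]
orientation: [179.9, -0.1, -94.7]
force: [-0.4, 0.5, -0.2]
opening: 0.0173
```

Run:
```python
from h import *
plan(np.array([.4646,-.1733,.024]),down(-94.7))
```

```text
turn(units) [ 0.019 -0.013  0.002] then shift tool [0.0013 0.0006 0.1747] | shift in current tool axes [0.0011 0.0002 0.1747] TCP [ 0.4653 -0.172   0.1987] [ 1.7989e+02 -8.0000e-02 -9.4690e+01] F [-0.4  0.5 -0.2] op 0.0173 t 16.63
```

Emit:
servo_tool(rows=[[[0.001, 0, 0.01], [0, 0, 0], 1], [[0, 0, 0.025], [0, 0, 0], 1], [[0, 0, 0.03], [0, 0, 0], 1], [[0, 0, 0.03], [0, 0, 0], 1], [[0, 0, 0.03], [0, 0, 0], 1], [[0, 0, 0.02], [0, 0, 0], 1], [[0, 0, 0.015], [0, 0, 0], 1], [[0, 0, 0.01], [0, 0, 0], 1], [[0, 0, 0.003], [0, 0, 0], 1], [[0, 0, 0], [0, 0, 0], 1], [[0, 0, 0], [0, 0, 0], 1], [[0, 0, 0], [0, 0, 0], 0.69], [[0, 0, 0], [0, 0, 0], 0.69], [[0, 0, 0], [0, 0, 0], 0.69], [[0, 0, 0], [0, 0, 0], 0.69]])

```text
clock: 17.88
tool_pos: [0.4659, -0.1729, 0.0269]
orientation: [-180.0, -0.1, -94.7]
force: [-0.7, 0.2, -0.3]
opening: 0.027
```

Emit:
servo_tool(rows=[[[0, 0, -0.01], [0, 0, 0], 0.69], [[0, 0, -0.02], [0, 0, 0], 0.69], [[0, 0, -0.03], [0, 0, 0], 0.69], [[0, 0, -0.035], [0, 0, 0], 0.69], [[0, 0, -0.035], [0, 0, 0], 0.5], [[0, 0, -0.035], [0, 0, 0], 0.3], [[0, 0, -0.02], [0, 0, 0], 0], [[0, 0, 0], [0, 0, 0], 0]])

```text
clock: 18.55
tool_pos: [0.4683, -0.1732, 0.2169]
orientation: [-179.5, -0.1, -94.7]
force: [0.3, -0.4, -0.8]
opening: 0.0481
```

Run:
```python
from h import *
c,im=wsnap("w9")
plan(np.array([.4646,-.1733,.2]),down(-4.7))
```

```text
turn(units) [ -0.033  -0.043 -15.   ] then shift tool [-0.0025  0.0006  0.0143] | shift in current tool axes [0.0006 0.0025 0.0143] TCP [ 0.4671 -0.1729  0.2143] [-1.7971e+02 -4.0000e-02 -9.4700e+01] F [-1.   0.5 -0.3] op 0.0521 t 18.6
```

View pics/w9.png

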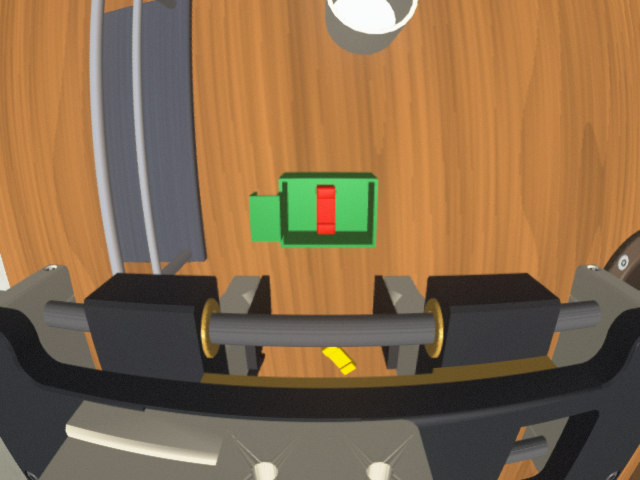

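Both rests are in the cup, stacked at (326,209). Next I'll turn to grip the cup across y.

Emit:
servo_tool(rows=[[[0, 0, 0], [0, 0, -0.9375], 0], [[0, 0, 0], [0, 0, -0.9375], 0], [[0, 0, 0], [0, 0, -0.9375], 0], [[0, 0, 0], [0, 0, -0.9375], 0], [[0, 0, 0], [0, 0, -0.9375], 0], [[0, 0, 0], [0, 0, -0.9375], 0], [[0, 0, 0], [0, 0, -0.9375], 0], [[0, 0, 0], [0, 0, -0.9375], 0], [[0, 0, 0], [0, 0, -0.9375], 0], [[0, 0, 0], [0, 0, -0.9375], 0], [[0, 0, 0], [0, 0, -0.9375], 0], [[0, 0, 0], [0, 0, -0.9375], 0], [[0, 0, 0], [0, 0, -0.9375], 0], [[0, 0, 0], [0, 0, -0.9375], 0], [[0, 0, 0], [0, 0, -0.9375], 0], [[0, 0, 0], [0, 0, -0.9375], 0], [[0, 0, 0], [0, 0, 0], 0], [[0, 0, 0], [0, 0, 0], 0]])

```text
clock: 20.1
tool_pos: [0.4652, -0.1727, 0.2106]
orientation: [179.9, 0.1, -4.9]
force: [0.4, -0.1, -0.5]
opening: 0.0877
```

Run:
```python
from h import *
c,im=wsnap("w10")
plan(np.array([.4646,-.1733,.022]),down(-4.7))
ck=np.array([[44,32,50],[44,-32,50],[-44,-32,50],[-44,32,50],[67,20,71],[67,-20,71]])/1000
print(wproj(c,ck@Rz(np.radians(-4.7)).T+[.4646,-.1733,0]).round(0).tolist())
```

```text
turn(units) [ 0.01   0.02  -0.035] then shift tool [-0.0007  0.0006  0.1887] | shift in current tool axes [-0.0003  0.0004  0.1887] TCP [ 0.4653 -0.1727  0.2107] [ 1.7994e+02  1.2000e-01 -4.9100e+00] F [-0.3  0.2 -0.2] op 0.088 t 20.15
[[286.0, 167.0], [360.0, 167.0], [358.0, 263.0], [288.0, 264.0], [298.0, 141.0], [348.0, 141.0]]
```

View pics/w10.png

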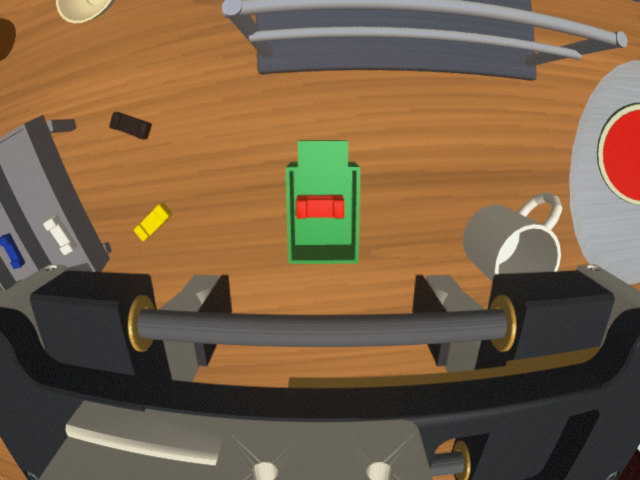

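The cup lies as predicted (rim 287–360 × 165–263), with one rest visible on top of the other. I'll descend and grip.

Emit:
servo_tool(rows=[[[0, 0, 0.01], [0, 0, -0.03], 0], [[0, 0, 0.025], [0, 0, 0], 0], [[0, 0, 0.03], [0, 0, 0], 0], [[0, 0, 0.03], [0, 0, 0], 0], [[0, 0, 0.03], [0, 0, 0], 0], [[0, 0, 0.025], [0, 0, 0], 0], [[0, 0, 0.02], [0, 0, 0], 0], [[0, 0, 0.012], [0, 0, 0], 0], [[0, 0, 0.005], [0, 0, 0], 0], [[0, 0, 0], [0, 0, 0], 0], [[0, 0, 0], [0, 0, 0], 0]])

```text
clock: 21.07
tool_pos: [0.4656, -0.173, 0.0243]
orientation: [179.9, 0.1, -4.5]
force: [0.8, 0.7, 0.6]
opening: 0.0882
```

Emit:
servo_tool(rows=[[[0, 0, 0], [0, 0, 0], 0.2], [[0, 0, 0], [0, 0, 0], 0.25], [[0, 0, 0], [0, 0, 0], 0.3], [[0, 0, 0], [0, 0, 0], 0.6], [[0, 0, 0], [0, 0, 0], 0.6], [[0, 0, 0], [0, 0, 0], 0.6]])

```text
clock: 21.57
tool_pos: [0.4659, -0.173, 0.0249]
orientation: [179.9, 0.0, -4.5]
force: [-1.7, -0.5, 6.4]
opening: 0.0639
```

Run:
```python
from h import *
c,im=wsnap("w11")
plan(np.array([.4646,-.1733,.022]),down(-4.7))
```

```text
turn(units) [0.012 0.001 0.032] then shift tool [-0.0012  0.0004  0.0029] | shift in current tool axes [-0.0012  0.0004  0.0029] TCP [ 0.4659 -0.173   0.0249] [ 1.7993e+02  1.0000e-02 -4.5100e+00] F [-1.5  0.4  6.5] op 0.0638 t 21.62
```

View pics/w11.png

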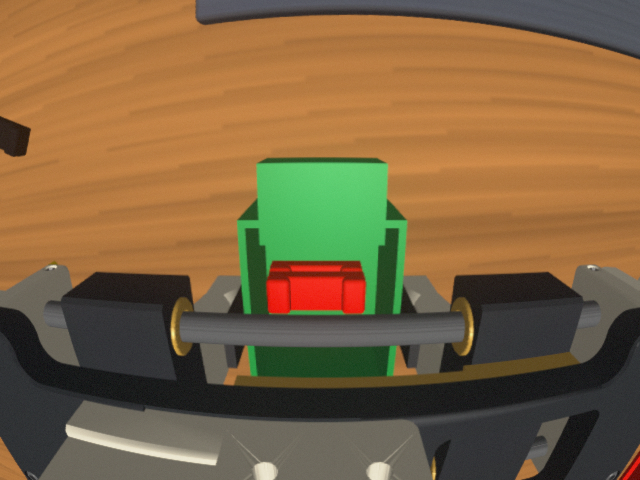

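Emit:
servo_tool(rows=[[[0, 0, -0.003], [0, 0, 0], 0.6], [[0, 0, -0.007], [0, 0, 0], 0.6], [[0, 0, -0.013], [0, 0, 0], 0.6], [[0, 0, -0.02], [0, 0, 0], 0.6], [[0, 0, -0.02], [0, 0, 0], 0.6], [[0, 0, -0.02], [0, 0, 0], 0.6], [[0, 0, -0.02], [0, 0, 0], 0.6], [[0, 0, -0.015], [0, 0, 0], 0.6], [[0, 0, -0.008], [0, 0, 0], 0.6], [[0, 0, -0.004], [0, 0, 0], 0.6], [[0, 0, 0], [0, 0, 0], 0.6], [[0, 0, 0], [0, 0, 0], 0.6]])

```text
clock: 22.62
tool_pos: [0.4651, -0.1727, 0.1536]
orientation: [179.9, 0.1, -4.5]
force: [0.2, 1.1, -2.1]
opening: 0.0636
```

Run:
```python
from h import *
c,im=wsnap("w12")
for n in("top","scene"): cv2.imwrite(f"pics/{n}12.png",optics.snapshot(n)[:,:,::-1])
P,R,o=pose(); print(P,o["orientation"],o["force"],o["opening"],o["clock"])
rk=np.array([[0,135,150],[0,-135,150]])/1000
print(wproj(c,rk@Rz(np.radians(-2.77)).T+[.6127,-.2678,0]).round(0).tolist())
hk=P+Rz(np.radians(-4.6))@np.array([.054-.0012,0,.068-.0245]); print("hook",hk)
```

```text
[ 0.46499988 -0.17273928  0.15325046] [ 1.79934364e+02  1.76041037e-01 -4.53081405e+00] [ 0.24881596  0.24488373 -2.55823695] 0.063834715260917 22.7667
[[208.0, -24.0], [673.0, 34.0]]
hook [ 0.5176298  -0.17697378  0.19675046]
```

View pics/w12.png

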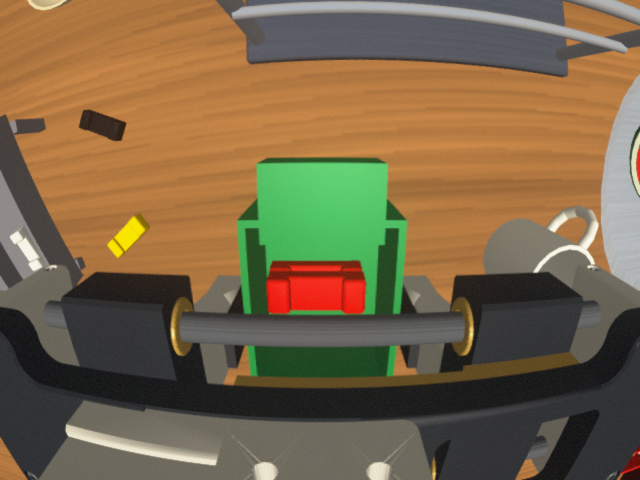

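View pics/scene12.png

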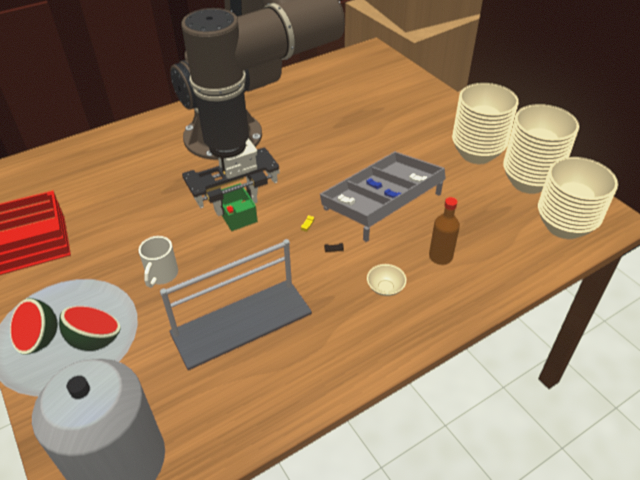

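Run:
```python
import cv2
im=cv2.imread("pics/w10.png")
a=cv2.resize(im[0:90,215:425],None,fx=3.8,fy=3.8,interpolation=cv2.INTER_CUBIC)
b=cv2.resize(im[0:90,430:640],None,fx=3.8,fy=3.8,interpolation=cv2.INTER_CUBIC)
import numpy as np
cv2.imwrite("pics/w10z.png",np.vstack([a[:300],b[:300]]))
print(a.shape)
```

```text
(342, 798, 3)
```

View pics/w10z.png

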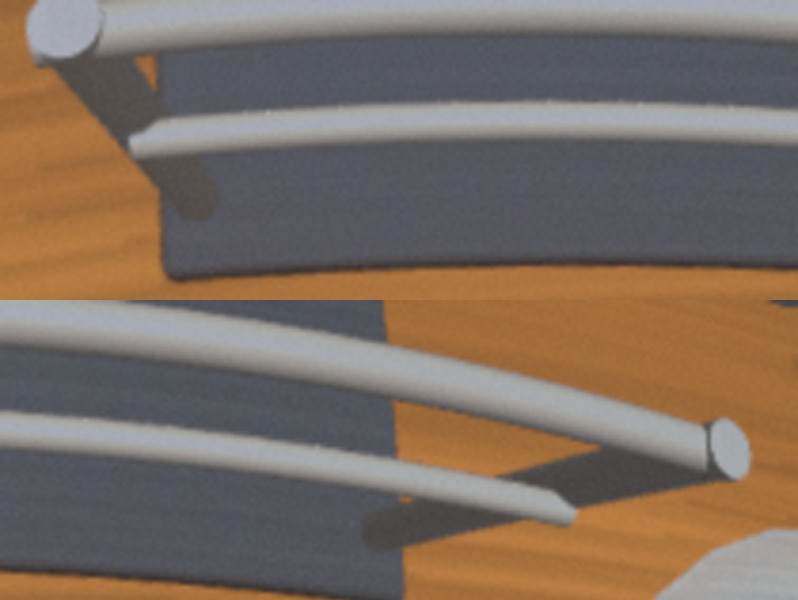

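Run:
```python
from h import *
d=np.load("pics/w10.npz"); c={k:d[k] for k in("mtx","rvec","tvec")}
for zt in(.150,.155):
    P=np.array([[0,.135,zt],[0,-.135,zt],[-.02,.145,.012]])
    obs=np.array([(232.8,6.5),(622,39),(259.2,72)])
    lob=np.array([(333.3,32),(509,41.8)])
    def f(p,q=None):
        w=lambda L:np.asarray(L)@Rz(p[2]).T+[p[0],p[1],0]
        l=wproj(c,w(np.c_[np.full(200,-.006),np.linspace(-.13,.13,200),np.full(200,.099)]))
        e=[np.interp(u,l[::-1,0] if l[0,0]>l[-1,0] else l[:,0], l[::-1,1] if l[0,0]>l[-1,0] else l[:,1])-v for u,v in lob]
        return np.r_[(wproj(c,w(P))-obs).ravel(),e]
    r=least_squares(f,[.6127,-.2678,-.05]); print(zt,r.x.round(4),np.degrees(r.x[2]).round(2),r.fun.round(1))
    for q in ([.6127,-.2678,np.radians(-2.77)],): print(f(q).round(1))
```

```text
0.15 [ 0.6147 -0.2693 -0.0513] -2.94 [ 2.7  0.7 -3.6  0.6 -1.3  0.1 -1.1 -0.2]
[ 0.5  4.8 -4.7  2.4 -2.5  2.8  1.9  2.1]
0.155 [ 0.6143 -0.2691 -0.0487] -2.79 [ 0.6 -0.5  0.5 -0.2 -1.4  1.  -0.2  0.2]
[-1.4  2.4 -0.4  1.5 -2.5  2.8  1.9  2.1]
```

Run:
```python
from h import *
R=Rz(np.radians(-2.8)); plan(np.array([.6143,-.2691,.153])+R@[-.0546,0,0],down(-2.8))
```

```text
turn(units) [ 0.01   0.03  -0.288] then shift tool [0.0992 0.089  0.0003] | shift in current tool axes [0.1019 0.0859 0.    ] TCP [ 0.465  -0.1727  0.1533] [179.93   0.18  -4.53] F [ 0.2  0.2 -2.6] op 0.0638 t 22.77
```

Emit:
servo_tool(rows=[[[0, 0, 0], [0, 0.02, -0.15], 0.6], [[0, 0, 0], [0, 0.01, -0.14], 0.6], [[0.003, 0.003, 0], [0, 0, 0], 0.6], [[0.006, 0.006, 0], [0, 0, 0], 0.6], [[0.01, 0.009, 0], [0, 0, 0], 0.6], [[0.013, 0.011, 0], [0, 0, 0], 0.6], [[0.013, 0.011, 0], [0, 0, 0], 0.6], [[0.013, 0.011, 0], [0, 0, 0], 0.6], [[0.013, 0.011, 0], [0, 0, 0], 0.6], [[0.012, 0.011, 0], [0, 0, 0], 0.6], [[0.009, 0.008, 0], [0, 0, 0], 0.6], [[0.005, 0.005, 0], [0, 0, 0], 0.6], [[0.002, 0.002, 0], [0, 0, 0], 0.6], [[0, 0, 0], [0, 0, 0], 0.6], [[0, 0, 0], [0, 0, 0], 0.6]])

```text
clock: 24.02
tool_pos: [0.5598, -0.2654, 0.1543]
orientation: [179.9, -0.1, -2.8]
force: [-0.1, -0.3, -3.1]
opening: 0.0638
```

Run:
```python
from h import *
c,im=wsnap("w13")
for n in("top","scene"): cv2.imwrite(f"pics/{n}13.png",optics.snapshot(n)[:,:,::-1])
R=Rz(np.radians(-2.8)); plan(np.array([.6143,-.2691,.153])+R@[-.0546,0,0],down(-2.8))
rk=np.array([[0,135,155],[0,-135,155],[0,20,155],[0,-20,155],[-6,40,103],[-6,-40,103]])/1000
print(wproj(c,rk@R.T+[.6143,-.2691,0]).round(0).tolist())
im=cv2.imread("pics/scene13.png")[190:340,140:320]; cv2.imwrite("pics/s13z.png",cv2.resize(im,None,fx=4,fy=4,interpolation=cv2.INTER_CUBIC))
```

```text
turn(units) [ 0.01  -0.021  0.007] then shift tool [-0.0001  0.0014  0.0019] | shift in current tool axes [-0.0001  0.0014  0.0019] TCP [ 0.5599 -0.2651  0.1549] [ 1.7994e+02 -1.3000e-01 -2.7600e+00] F [ 0.2 -0.2 -1.5] op 0.064 t 24.17
[[61.0, 189.0], [587.0, 189.0], [279.0, 180.0], [372.0, 180.0], [254.0, 179.0], [394.0, 179.0]]
```

View pics/w13.png

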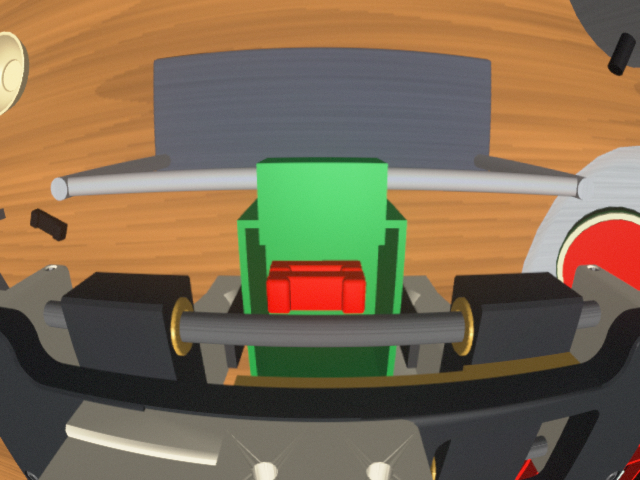

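View pics/s13z.png

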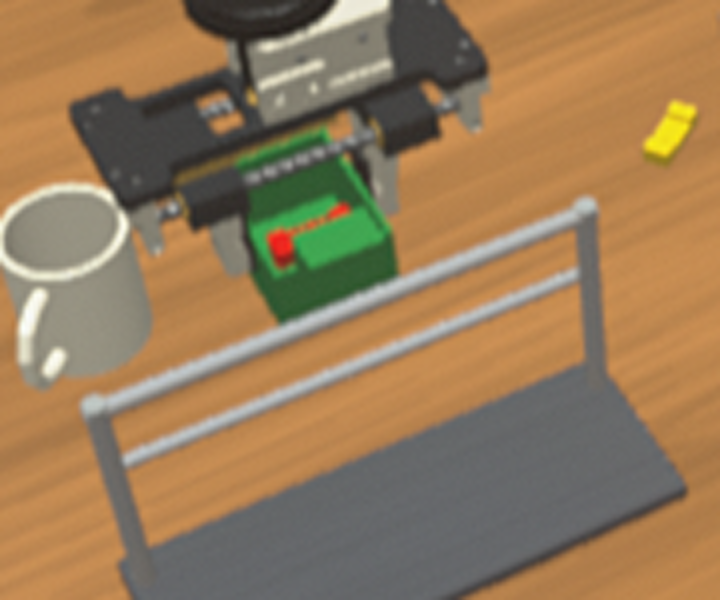

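```bash
python3 - <<'E'
from h import *
P,R,o=pose(); print(P,o["clock"])
Z=Rz(np.radians(-2.8)); q=P+Z@np.array([-.0009,0,-.0245])
L=np.array([[67,20,71],[67,-20,71],[44,32,50],[44,-32,50],[67,20,48],[44,32,0]])/1000
f=lambda n,X,o:((proj(n,X)-o)*4).round(0).tolist()
print("scene hook",f("scene",L@Z.T+q,[140,190]))
rk=np.array([[0,135,155],[0,-135,155],[0,0,155]])/1000
print("rail",f("scene",rk@Z.T+[.6143,-.2691,0],[140,190]))
E
python3 - <<'E'
import cv2
im=cv2.imread("pics/top13.png")[150:370,340:580]; cv2.imwrite("pics/t13z.png",cv2.resize(im,None,fx=2.7,fy=2.7,interpolation=cv2.INTER_CUBIC))
E
```

```text
[ 0.55994617 -0.26508775  0.15485029] 24.1667
scene hook [[383.0, 236.0], [308.0, 266.0], [391.0, 228.0], [273.0, 274.0], [388.0, 268.0], [401.0, 294.0]]
rail [[582.0, 205.0], [90.0, 404.0], [345.0, 300.0]]
```

View pics/t13z.png

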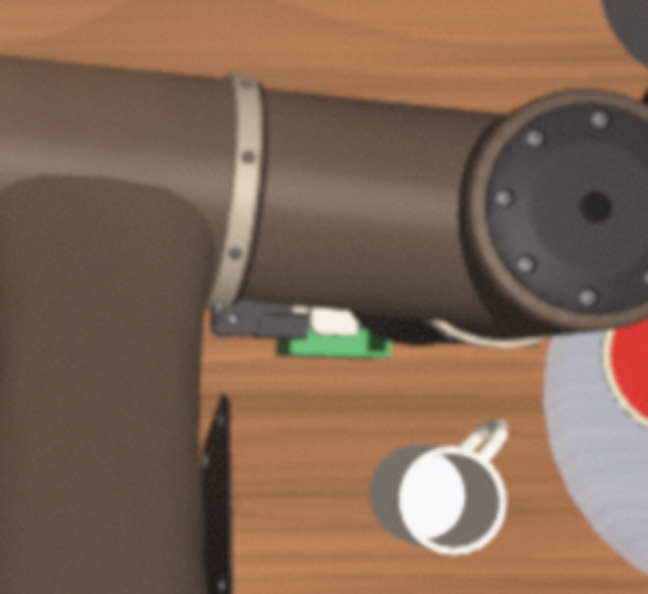

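The projected hook (383,236)/(308,266) matches the scene view, so the hook is above the rail. I'll lower it.

Emit:
servo_tool(rows=[[[0, 0, 0.004], [0, 0, 0], 0.6], [[0, 0, 0.006], [0, 0, 0], 0.6], [[0, 0, 0.007], [0, 0, 0], 0.6], [[0, 0, 0.007], [0, 0, 0], 0.6], [[0, 0, 0.006], [0, 0, 0], 0.6], [[0, 0, 0.004], [0, 0, 0], 0.6], [[0, 0, 0.003], [0, 0, 0], 0.6], [[0, 0, 0], [0, 0, 0], 0.6], [[0, 0, 0], [0, 0, 0], 0.6]])

```text
clock: 24.92
tool_pos: [0.5604, -0.2656, 0.1175]
orientation: [179.9, -0.1, -2.8]
force: [0.1, 0.1, -1.7]
opening: 0.0637
```

Run:
```python
from h import *
c,im=wsnap("w14"); cv2.imwrite("pics/scene14.png",optics.snapshot("scene")[:,:,::-1])
im=cv2.imread("pics/scene14.png")[190:340,140:320]; cv2.imwrite("pics/s14z.png",cv2.resize(im,None,fx=4,fy=4,interpolation=cv2.INTER_CUBIC))
R=Rz(np.radians(-2.8)); plan(np.array([.6143,-.2691,.1115])+R@[-.0546,0,0],down(-2.8))
```

```text
turn(units) [ 0.012 -0.024  0.004] then shift tool [-0.0008  0.0009  0.0064] | shift in current tool axes [-0.0008  0.0008  0.0064] TCP [ 0.5606 -0.2656  0.1179] [ 1.7993e+02 -1.5000e-01 -2.7800e+00] F [-1.3 -0.1 -1.9] op 0.0638 t 25.02
```

View pics/s14z.png

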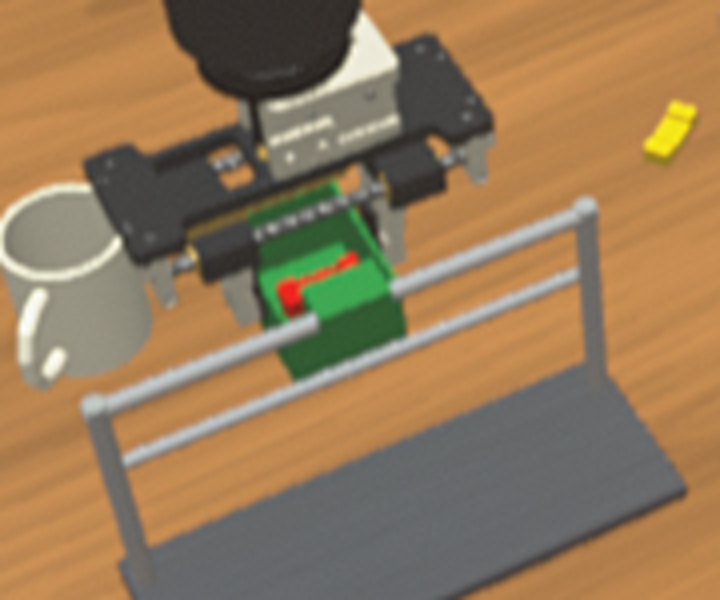

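View pics/w14.png

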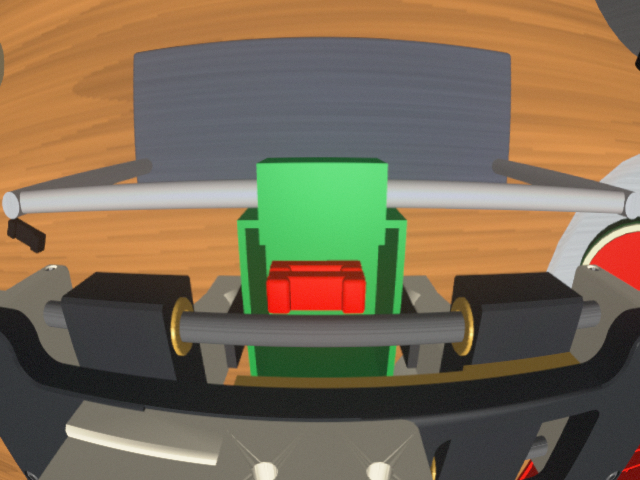

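The lip is now past the rail. I'll continue in small steps while watching the force.

Emit:
servo_tool(rows=[[[0, 0, 0.002], [0, 0, 0], 0.6], [[0, 0, 0.002], [0, 0, 0], 0.6], [[0, 0, 0.0015], [0, 0, 0], 0.6], [[0, 0, 0], [0, 0, 0], 0.6], [[0, 0, 0], [0, 0, 0], 0.6]])

```text
clock: 25.43
tool_pos: [0.5603, -0.2655, 0.1121]
orientation: [179.9, -0.1, -2.8]
force: [-0.5, -0.4, -2.0]
opening: 0.0639
```

Emit:
servo_tool(rows=[[[0, 0, 0.001], [0, 0, 0], 0.6], [[0, 0, 0], [0, 0, 0], 0.6], [[0, 0, 0], [0, 0, 0], 0.6]])

```text
clock: 25.68
tool_pos: [0.5605, -0.2656, 0.1116]
orientation: [179.9, -0.2, -2.8]
force: [-2.3, 0.1, 2.5]
opening: 0.064
```

Emit:
servo_tool(rows=[[[0, 0, 0.0005], [0, 0, 0], 0.6], [[0, 0, 0], [0, 0, 0], 0.6], [[0, 0, 0], [0, 0, 0], 0.6]])

```text
clock: 25.93
tool_pos: [0.5607, -0.2656, 0.1112]
orientation: [179.9, -0.2, -2.8]
force: [-1.6, 0.8, 4.5]
opening: 0.0639
```

Emit:
servo_tool(rows=[[[0.0005, 0, 0], [0, 0, 0], 0.6], [[0.0005, 0, 0], [0, 0, 0], 0.6], [[0, 0, 0], [0, 0, 0], 0.6]])

```text
clock: 26.18
tool_pos: [0.5611, -0.2656, 0.1105]
orientation: [179.9, -0.1, -2.8]
force: [-2.5, 0.5, 4.9]
opening: 0.0639
```

Emit:
servo_tool(rows=[[[0.0005, 0, 0], [0, 0, 0], 0.6], [[0.0005, 0, 0], [0, 0, 0], 0.6], [[0, 0, 0], [0, 0, 0], 0.6]])

```text
clock: 26.43
tool_pos: [0.5612, -0.2656, 0.1105]
orientation: [179.9, 0.0, -2.8]
force: [-7.0, 1.5, 7.1]
opening: 0.064
```

Run:
```python
from h import *
cv2.imwrite("pics/scene15.png",optics.snapshot("scene")[:,:,::-1])
im=cv2.imread("pics/scene15.png")[225:320,180:300]; cv2.imwrite("pics/s15z.png",cv2.resize(im,None,fx=6,fy=6,interpolation=cv2.INTER_CUBIC))
```

```text
(no output)
```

View pics/s15z.png

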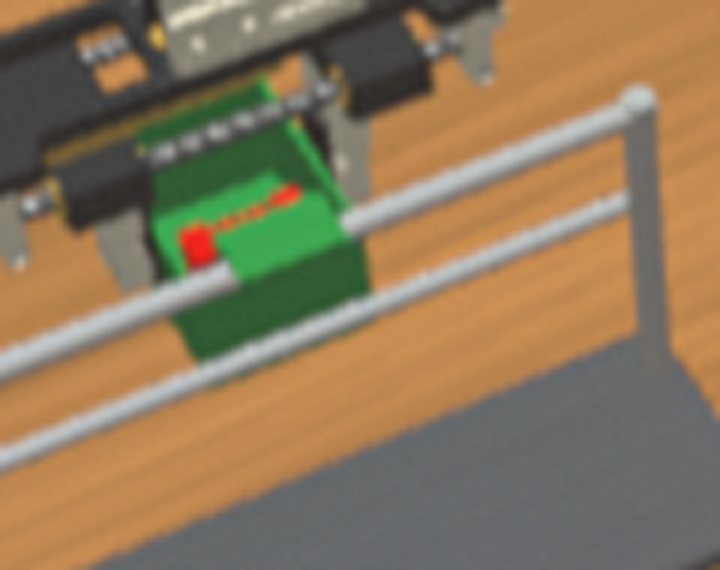

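Contact on both bars: Fz is up and Fx is −7 N, so it is seated. I'll relax the push a little and let go.

Emit:
servo_tool(rows=[[[-0.0006, 0, -0.0005], [0, 0, 0], 0.6], [[0, 0, 0], [0, 0, 0], 0.6], [[0, 0, 0], [0, 0, 0], 0.25], [[0, 0, 0], [0, 0, 0], 0.22], [[0, 0, 0], [0, 0, 0], 0.15], [[0, 0, 0], [0, 0, 0], 0.05], [[0, 0, 0], [0, 0, 0], 0], [[0, 0, 0], [0, 0, 0], 0], [[0, 0, 0], [0, 0, 0], 0]])

```text
clock: 27.23
tool_pos: [0.5618, -0.2656, 0.1111]
orientation: [179.9, -0.1, -2.8]
force: [-0.5, 0.1, -0.5]
opening: 0.0871
```

Run:
```python
from h import *
wsnap("w16");cv2.imwrite("pics/scene16.png",optics.snapshot("scene")[:,:,::-1])
im=cv2.imread("pics/scene16.png")[225:320,180:300]; cv2.imwrite("pics/s16z.png",cv2.resize(im,None,fx=6,fy=6,interpolation=cv2.INTER_CUBIC))
```

```text
(no output)
```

View pics/s16z.png

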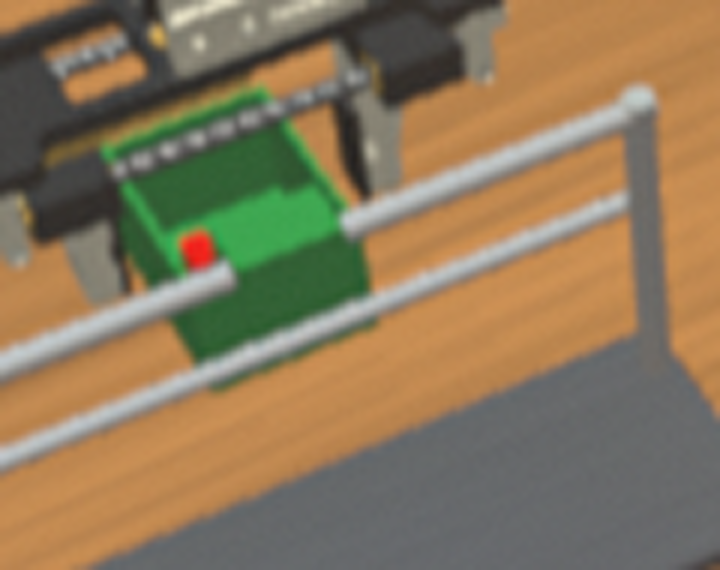

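View pics/w16.png

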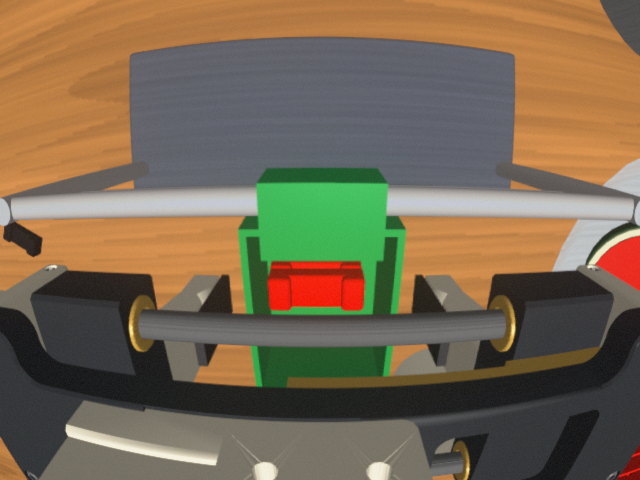

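The cup settled a few degrees nose-down. I expected that: the hook slides until its lip catches the rail, with the back on the lower bar. I'll retreat straight up and check that it is at rest.

Emit:
servo_tool(rows=[[[0, 0, -0.003], [0, 0, 0], 0], [[0, 0, -0.008], [0, 0, 0], 0], [[0, 0, -0.015], [0, 0, 0], 0], [[0, 0, -0.02], [0, 0, 0], 0], [[0, 0, -0.03], [0, 0, 0], 0], [[0, 0, -0.03], [0, 0, 0], 0], [[0, 0, -0.03], [0, 0, 0], 0], [[0, 0, -0.015], [0, 0, 0], 0], [[0, 0, 0], [0, 0, 0], 0], [[0, 0, 0], [0, 0, 0], 0]])

```text
clock: 28.17
tool_pos: [0.5619, -0.2654, 0.264]
orientation: [179.9, -0.3, -2.8]
force: [0.7, 0.8, -0.8]
opening: 0.088
```

Run:
```python
from h import *
wsnap("w17");cv2.imwrite("pics/scene17.png",optics.snapshot("scene")[:,:,::-1])
im=cv2.imread("pics/scene17.png")[225:320,180:300]; cv2.imwrite("pics/s17z.png",cv2.resize(im,None,fx=6,fy=6,interpolation=cv2.INTER_CUBIC))
print(pose()[2]["tool_pos"],pose()[2]["clock"])
```

```text
[ 0.56094755 -0.26518414  0.26164857] 28.2667
```

View pics/s17z.png

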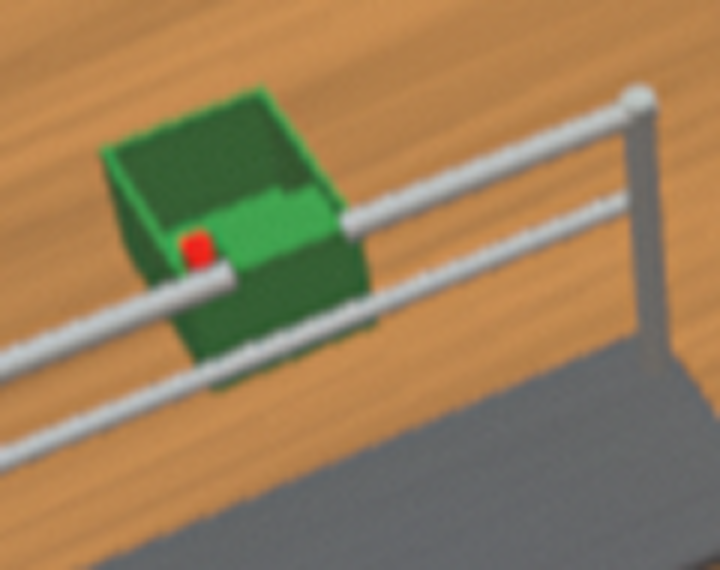

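View pics/w17.png

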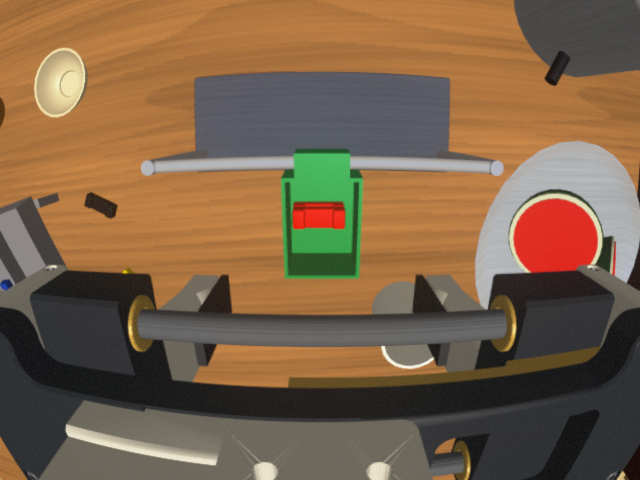

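Run:
```python
from h import *
d=np.load("pics/w17.npz"); c={k:d[k] for k in("mtx","rvec","tvec")}
L=np.array([[-44,-32,50],[-44,32,50],[44,32,0],[44,-32,0]])/1000
o1=(np.array([(103,150),(262,88),(374,322),(213,390)])+.5)/6-.5+[180,225]
L2=np.array([[-44,32,50],[-44,-32,50],[67,20,71],[67,-20,71]])/1000
o2=np.array([(286,277),(359,277),(294,150),(350,150)])
def f(p):
    W=lambda X:X@(Rz(p[3])@Ry(p[4])).T+p[:3]
    return np.r_[(proj("scene",W(L))-o1).ravel(),(wproj(c,W(L2))-o2).ravel()]
r=least_squares(f,[.56,-.265,.087,-.05,0]); print(r.x[:3].round(4),np.degrees(r.x[3:]).round(1),r.fun.round(1))
top=optics.snapshot("top"); cv2.imwrite("pics/top17.png",top[:,:,::-1])
```

```text
[ 0.5631 -0.2655  0.0812] [-2.7 -5. ] [-0.7 -0.2  0.3 -0.6  1.2  0.7  0.2  1.1 -0.8  0.2  0.7 -0.1 -0.2  0.2
  0.4  0.1]
```

View pics/scene17.png

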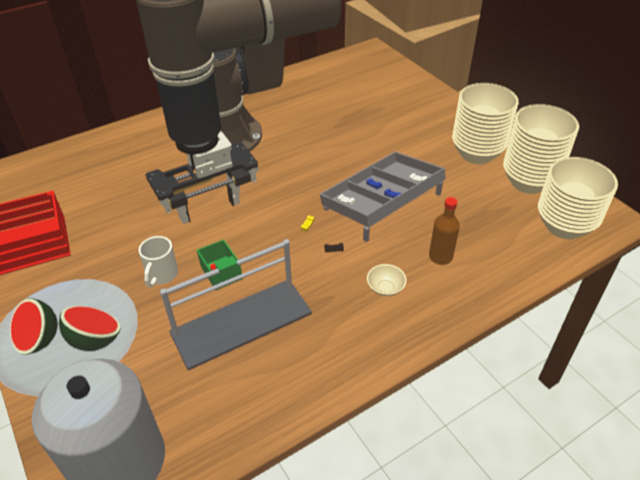

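Run:
```python
from h import *
a=cv2.imread("pics/scene17.png");b=optics.snapshot("scene")[:,:,::-1]
print("cup region change",np.abs(a[225:320,180:300].astype(int)-b[225:320,180:300]).mean())
print(ctrl.close_job(), telemetry.get_obs()["clock"])
```

```text
cup region change 0.8814619883040936
the job is handed in; nothing more can be done
the job is handed in; nothing more can be done
```

I put both red rests in the green cup while it stood on the table. Then I carried it upright to the rail stand, hooked it over the upper bar midway between the posts, let go and backed off. The job was handed in at about 28.5 s of the 61 s allowed.

**Last checks:**
- **Hanging:** the cup is on the rail with its back against the lower bar, and two scene pictures taken 0.1 s apart show no visible movement there.
- **Bystanders:** the last pictures show the two white and two blue rests still in the bin, and the mug, bottle and bowl where they were.
- **Forces:** the highest wrist force I read was about 10 N.

**Not perfect:**
- **Tilt:** the cup hangs about 5° nose-down, measured from two cameras. This comes from the 5 mm of play in the hook's slot: after release the cup slid back until its lip caught the rail. I don't expect a different release would have avoided it.
- **Lower rest:** the two rests are stacked, so only the upper one shows in the final pictures. I saw the lower one in the cup before dropping the second on top, and no red rest is left in the bin.

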